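Seat a filter board in an opened radio with its ejector levers

ROBOT

A 6-joint arm with a two-finger parallel gripper is mounted at the origin on the work surface. World frame = base frame: x ahead of the robot, y to its left, z up, the work surface at z = 0. Lengths are in m, angles in rad, forces in N, time in s.
With the tool pointing down it reaches from about 0.275 to 0.875 m from the base axis. Payload 12.5 kg.
Tool frame: the origin (TCP) lies at the very end of the fingers, on their centre line; the grasp point (between the pads) lies 19 mm behind it (env.grasp_offset is the distance from the TCP to the grasp point, in m); x points along the fingers, y is the direction in which the jaws open and shut, and the axes are right-handed (so a half turn about x gives the same grasp; the last joint's range is limited). The gripper opens to 85 mm and grips with 20 to 120 N. Pads are 22 mm wide; open, the fingers measure 114 mm over their backs; the gripper's body (76 mm by 85 mm) begins 54 mm behind the grasp point. The pads swing forward as they close: fully open they stand 13 mm farther back than shut.
Start: joints at [1.198, 0.351, 1.652, -0, 1.139, -0.085], TCP at [0.156, 0.527, 0.197] pointing down, gripper open.
Joint ranges: [-2.75, 2.75], [-0.79, 2.1], [0.01, 2.65], [-1.57, 4.71], [0.07, 3.14], [-2.87, 2.87]. Speed limits (rad/s): [2.22, 2.22, 2.79, 3.14, 3.14, 3.14].

INTERFACE

Orientations are given as a 3x3 rotation matrix whose columns are the frame's x, y, z axes.
In Python, from workcell import get_obs, vision, env gives the robot as it stands.
- The arm moves only by the shell command python3 -m crank 'ROWS' [FORCE]. ROWS is JSON, one flat list of numbers, 5 for each row, row after row: the shift along the tool's x, y, z in m, then the turn about the tool's x in rad, then the closure, from 0 (fully open) to 1 (shut). In form: [tx, ty, tz, twist, jaw, tx, ty, tz, twist, jaw, ...]. A call has exactly 10 rows; each row shifts and turns the commanded pose from where the row before left it, along the tool's axes as they then stand; what a row does not reach is not made up. A row lasts 1/12 s, in which the tool goes at most 41.7 mm and 7.16 degrees, less where a joint would pass 70% of its speed; a pose out of reach is approached as far as the arm can. A call is refused whole if a number of a shift passes 0.0417 or a number of a turn 0.125, either way. A call with a gripper value outside its range is refused whole. The fingers move at their own pace and stop on an object; FORCE is the grip in N (left out, the last holds). Time passes only in rows, so rows that do not move let the fingers close, or fill a call up. It gives the time, the measured TCP pose, the force and the opening at its end, in the units of the state.
- get_obs(): the state, without advancing time (a new reading comes with each control period).
- vision.camera(name): name is "scene" or "side" or "wrist"; returns the picture (480x640x3 uint8, red, green, blue); there is no depth.
- vision.camera_info(name): a dict with "fx", "fy", "cx", "cy" (pixels), "D" ([k1, k2, p1, p2, k3] as OpenCV has them; the pictures are not rectified), "R" (3x3) and "t" (3): a world point X has camera coordinates R X + t; the wrist camera has in their place "mount" (4x4, takes a point from camera to tool coordinates, whose origin is the TCP and whose axes are the tool frame's). Camera axes: x right, y down, z forward; pixel columns grow to the right and rows downward; lengths in m; the calibration is good to about 2 mm. A picture is of the moment at which its call begins: read the wrist's pose just before it. camera_info takes no time and is no camera call.
- env.finish_job(): hands the job in, once; it reports no verdict.
The state is a dict: "t": time; "qpos": joint angles; "joint_velocities": joint speeds; "tau": joint torques, N m; "tool_pos": TCP position; "tcp_rot": TCP orientation; "contact_force": force on the tool from outside, world axes, zero at the start; "wrist_torque": the same for the moment, N m; "grip_width": finger opening in m.
Only numpy, scipy, OpenCV 4.12 (cv2) and the standard library are available. Lean on these libraries where they do the work, as an engineer would, in place of code of your own. Each camera call takes 0.05 s, during which the arm holds its last target.

TASK

Fit the filter board with the two screening cans from the rack into the empty front socket of the opened radio: swing both ejector levers of that socket right out, ease the board down into the guides without forcing it until it rests on the contacts, and let go of it. Then draw it fully home with the two levers alone, not by hand: bring both hooks onto the ears first, then swing the levers in by turns so that the board goes down level, until both stand home against their stops. Go gently on the nylon levers, and leave everything else as it is.

Things in the scene. Friction and masses are not known exactly. Their poses are not given: they have to be found in the camera images.
- board: Board to fit: green circuit board, 4 mm thick, 78 mm high, 0.22 kg (varies), upright in the rack. An aluminium can 54 x 40 mm on each face, 24 mm over both, fills its top 40 mm and takes the grip. Origin: middle of its lower edge; z up, y along its length, x through it. Tongue 100 mm long up to 16 mm height; ears reach 67 mm from the middle at 16 to 28 mm height; 100 mm long above. Fits either way round.
- spare: The other spare board in the rack, to be left: same outline but only 62 mm high, with low black relays and no cans. Origin and axes as for the board.
- rack: Black board rack 140 x 164 mm, side walls 46 mm high, origin under its middle, y along the boards. Two 5 mm grooves at x = -35 and +35 mm; a board stands on its 12 mm base in a groove and must be lifted straight up at least 50 mm to clear. Either board may be in either groove.
- chassis: Opened radio: aluminium tray 250 x 320 mm, walls 50 mm, grey front panel 98 mm high at its -x side. Origin under its middle; x from front panel to back. Two sockets along y: the front one (x = -30 mm) is empty; the rear one (x = +45 mm) holds a board already home, levers upright, tops 104 mm above the bench; leave it. The rest inside is under 45 mm.
- socket_home (a point): Board's origin when fully home in the empty front socket, by the drawing: middle of the slot, 21 mm above the bench, axes as the chassis. But this socket is screwed down in slotted holes: slot, guides and levers together sit up to 5 mm to either side along y of the drawing. Guides (57 to 88 mm from the middle, flared tops 58 mm above the bench) and slot are 6 mm wide for the 4 mm board.
- socket_contacts (a point): Board's origin, by the drawing, when it rests on the spring contacts: 5 mm above home, standing by itself once let go. The slot's ends leave the tongue 1.5 mm either way, with 1.5 mm lead-ins: too far to one side, it catches: on a lever's hook 24 mm or on the slot's end 9 to 16 mm above home. From the contacts on it needs some 40 N: too much by hand, easy with the levers.
- lever_left (a joint): White nylon lever at the left (+y) end of the front socket. Rad: 0 = home, upright, at a hard stop; grows as the top swings outward to the hard stop at 0.65 (fully open). Stays where left; about 1 N at its top swings it empty, 2 to 6 N drawing the board. Under about 0.57 its hook is in a board's way; swung in, the hook lands on the ear of a resting board at about 0.34.
- lever_right (a joint): The same lever, mirrored, at the right (-y) end of the front socket. 0 = home, upright; grows as its top swings outward (to -y) up to 0.65 = fully open. With one lever swung home alone, the board's other end rises, unless the other hook already lies on its ear.
- socket_end_left (a point): Left lever's pin by the drawing (the real one shares the socket's shift): 76 mm from the socket's middle, 34 mm above the bench. The lever is 70 mm long from pin to top, 5 mm thick, with a thumb tab 16 mm wide over the top 26 mm that stands clear of the guides at all angles: push it with finger ends 30 to 40 mm above the pin.
- socket_end_right (a point): Right lever's pin by the drawing, mirrored.
- tape_roll: Roll of tape lying flat beyond the work, 100 mm across, 38 mm high. Leave it.
- screwdriver: Screwdriver lying beyond the work. Leave it.

How it is judged:
By the outcome, as a careful person would: the job done as asked, in the order asked, and still so for the second after the job is handed in, with the robot touching nothing.
It also fails if it takes over 72 s, if anything falls off the work surface, if the arm or the gripper's body presses on something with over 40 N, if the wrist force passes 120 N, or if a joint passes its speed limit or range.

## Working session

There is one attempt and no reset: what is moved stays moved. The work goes in short steps, Python scripts to look and compute and a shell command to move; the robot and the scene stay as the last step left them, time stands still between calls to the robot, and variables do not carry over. Pictures are saved under pics/ and viewed, and the job is handed in when it is done.

```bash
ls; mkdir -p pics; python3 - <<'E'
from workcell import get_obs, vision, env
import cv2, numpy as np
o=get_obs()
print(o)
for n in ("scene","side","wrist"):
    im=vision.camera(n); cv2.imwrite(f"pics/{n}0.png",im[:,:,::-1])
    print(n,vision.camera_info(n))
E
```

```text
pics
{'t': 0.0, 'qpos': array([ 1.19839909e+00,  3.51261497e-01,  1.65243775e+00,  3.16831726e-06,
        1.13911397e+00, -8.45682153e-02]), 'joint_velocities': array([ 0.00047376, -0.00080779, -0.00082311, -0.00055532, -0.00049111,
       -0.00084228]), 'tau': array([ 2.04898854e-03, -5.06102872e+01, -2.91408151e+01,  3.89693048e-05,
        4.49679457e-03, -4.00351973e-05]), 'tool_pos': array([0.1559473 , 0.52702901, 0.19693943]), 'tcp_rot': array([[-4.46781681e-04,  2.83872229e-01,  9.58862012e-01],
       [-1.13585623e-03,  9.58861345e-01, -2.83872561e-01],
       [-9.99999255e-01, -1.21595845e-03, -1.05963643e-04]]), 'contact_force': array([0.58508559, 0.34277442, 1.26344972]), 'wrist_torque': array([ 0.0228462 ,  0.00841419, -0.01610713]), 'grip_width': 0.08528370009758776}
scene {'fx': 449.50857597468155, 'fy': 449.50857597468155, 'cx': 325.4035714688213, 'cy': 247.06744759597902, 'D': array([-0.04342111,  0.        ,  0.        ,  0.        ,  0.        ]), 'R': array([[ 0.0049162 ,  0.99982502,  0.0180491 ],
       [ 0.65743987,  0.01036855, -0.75343567],
       [-0.7534909
[... 308 characters left out ...]
 0.01678876],
       [-0.03274751, -0.68567968, -0.7271664 ],
       [ 0.05910809,  0.72495453, -0.6862559 ]]), 't': array([-0.64373141,  0.03382229,  1.03459882])}
wrist {'fx': 380.830348950351, 'fy': 380.830348950351, 'cx': 323.6451958160806, 'cy': 240.53945650466588, 'D': array([-0.05251319,  0.        ,  0.        ,  0.        ,  0.        ]), 'mount': array([[-3.05559535e-04, -2.60587739e-01,  9.65450122e-01,
        -1.75629273e-01],
       [ 9.99999566e-01,  7.69771428e-04,  5.24265715e-04,
         4.91648098e-04],
       [-8.79793136e-04,  9.65449863e-01,  2.60587390e-01,
        -6.47447413e-02],
       [ 0.00000000e+00,  0.00000000e+00,  0.00000000e+00,
         1.00000000e+00]])}
```

View pics/scene0.png

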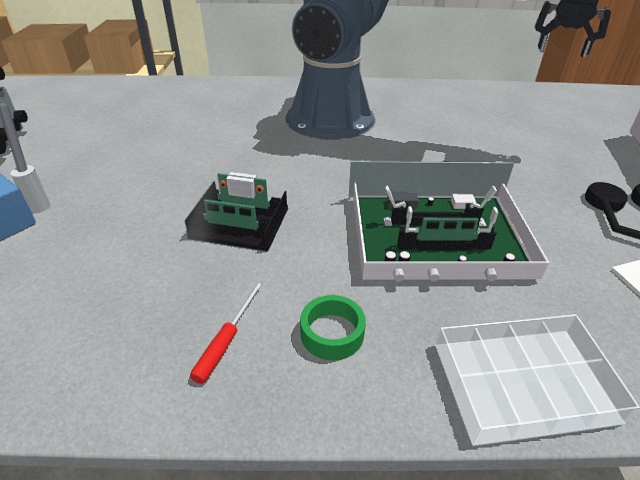

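View pics/side0.png

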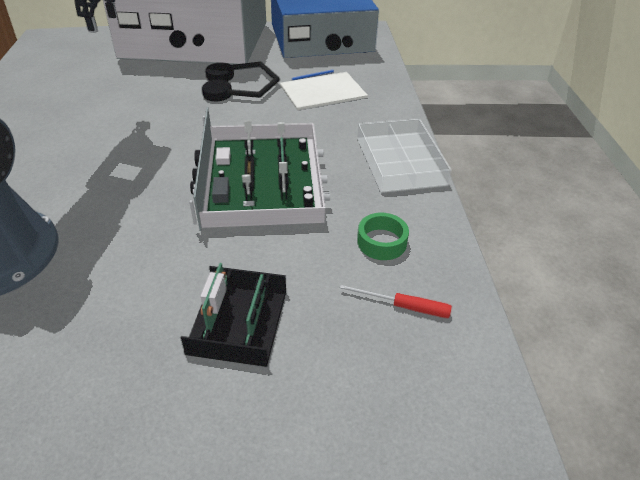

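View pics/wrist0.png

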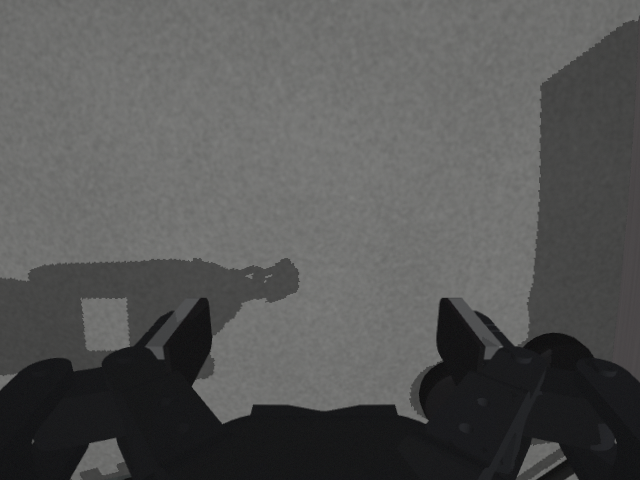

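The scene view shows the rack near (237,210) with the canned board in its rear groove (nearer the robot, can at (240,186)) and the spare in front. The chassis is near (445,225) with its front panel towards the robot. I'll enlarge the relevant areas.

```bash
python3 - <<'E'
import cv2
s=cv2.imread("pics/scene0.png"); d=cv2.imread("pics/side0.png")
cv2.imwrite("pics/sc_ch.png",cv2.resize(s[150:290,340:550],None,fx=3.8,fy=3.8,interpolation=cv2.INTER_CUBIC))
cv2.imwrite("pics/sc_rk.png",cv2.resize(s[160:260,175:300],None,fx=5.5,fy=5.5,interpolation=cv2.INTER_CUBIC))
cv2.imwrite("pics/sd_ch.png",cv2.resize(d[100:240,180:340],None,fx=4.2,fy=4.2,interpolation=cv2.INTER_CUBIC))
cv2.imwrite("pics/sd_rk.png",cv2.resize(d[255:375,170:300],None,fx=4.8,fy=4.8,interpolation=cv2.INTER_CUBIC))
E
```

```text
(no output)
```

View pics/sc_ch.png

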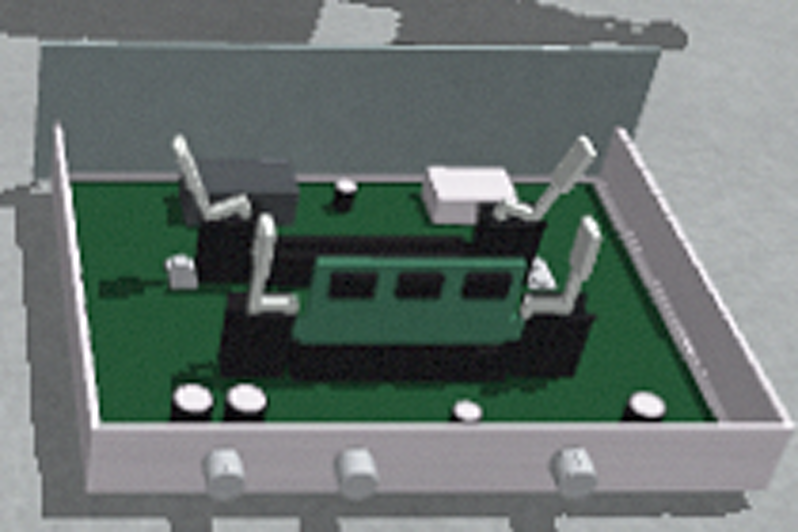

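View pics/sd_ch.png

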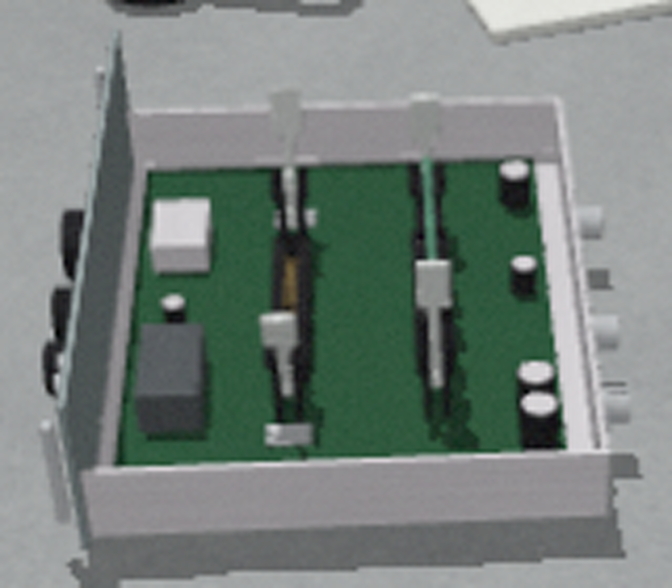

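View pics/sc_rk.png

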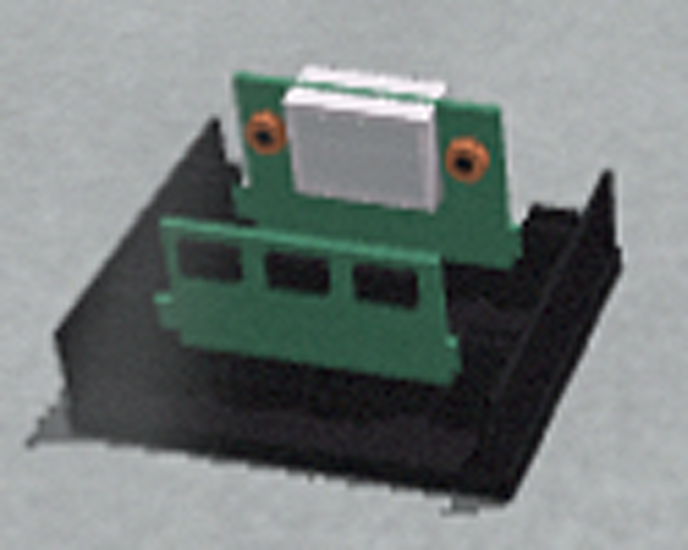

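View pics/sd_rk.png

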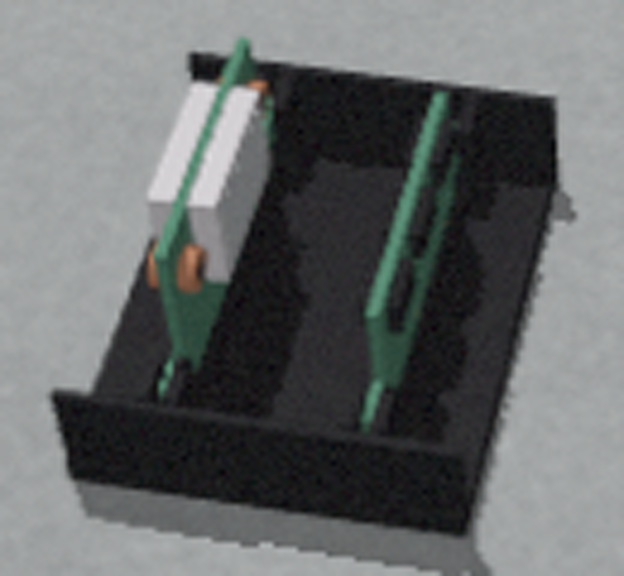

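```bash
cat > h.py <<'E'
import numpy as np, cv2
from workcell import get_obs, vision, env
def K(i): return np.array([[i['fx'],0,i['cx']],[0,i['fy'],i['cy']],[0,0,1]])
def pose(name,o=None):
    i=vision.camera_info(name)
    if 'R' in i: R=np.array(i['R']);return i,R.T,-R.T@np.array(i['t'])
    o=o or get_obs(); M=np.array(i['mount']); T=np.array(o['tcp_rot'])
    return i,T@M[:3,:3],T@M[:3,3]+np.array(o['tool_pos'])
def rays(name,px,o=None):
    i,Rw,c=pose(name,o)
    p=cv2.undistortPoints(np.array(px,float).reshape(-1,1,2),K(i),np.array(i['D'])).reshape(-1,2)
    d=np.c_[p,np.ones(len(p))]@Rw.T
    return c,d
def onz(name,px,z,o=None):
    c,d=rays(name,px,o); z=np.broadcast_to(np.array(z,float),len(d))
    return c+d*((z-c[2])/d[:,2])[:,None]
def tri(n1,p1,n2,p2):
    c1,d1=rays(n1,[p1]);c2,d2=rays(n2,[p2]);A=np.c_[d1[0],-d2[0]]
    s=np.linalg.lstsq(A,c2-c1,rcond=None)[0]
    a=c1+s[0]*d1[0];b=c2+s[1]*d2[0]
    return (a+b)/2,np.linalg.norm(a-b)
def proj(name,X,o=None):
    i,Rw,c=pose(name,o)
    Xc=(np.atleast_2d(X)-c)@Rw
    return cv2.projectPoints(Xc,np.zeros(3),np.zeros(3),K(i),np.array(i['D']))[0].reshape(-1,2)
E
python3 - <<'E'
from h import *
np.set_printoptions(precision=4,suppress=True)
f=lambda p,s,o:[(p[0]+.5)/s+o[0]-.5,(p[1]+.5)/s+o[1]-.5]
sc=lambda *p:f(p,3.8,(340,150)); sd=lambda *p:f(p,4.2,(180,100))
print("scene tray back corners, panel top", onz("scene",[sc(92,428),sc(793,425),sc(42,45),sc(660,48)],[.05,.05,.098,.098]))
print("side tray: near-front, near-back, far-back ", onz("side",[sd(85,470),sd(605,453),sd(560,100)],.05), "panel top near/far?",onz("side",[sd(118,38)],.098))
r=lambda *p:f(p,5.5,(175,160)); rs=lambda *p:f(p,4.8,(170,255))
print("rack board top: scene", onz("scene",[r(236,74),r(508,107)],.09),"side",onz("side",[rs(243,40),rs(163,255)],.09))
print("spare top", onz("scene",[r(163,221),r(442,258)],.074),onz("side",[rs(440,95),rs(374,312)],.074))
print("can top scene", onz("scene",[r(302,68),r(442,86),r(286,92),r(432,107)],.09))
print("can side", onz("side",[rs(195,83),rs(262,93),rs(150,203),rs(213,207)],.09))
# levers tops
print("lever L top", tri("scene",sc(583,140),"side",sd(287,97)),"R top",tri("scene",sc(180,140),"side",sd(279,318)))
E
```

```text
scene tray back corners, panel top [[0.6601 0.0465 0.05  ]
 [0.6539 0.3667 0.05  ]
 [0.4113 0.0335 0.098 ]
 [0.403  0.3726 0.098 ]]
side tray: near-front, near-back, far-back  [[0.4134 0.0459 0.05  ]
 [0.6593 0.0467 0.05  ]
 [0.6565 0.3632 0.05  ]] panel top near/far? [[0.4075 0.3618 0.098 ]]
rack board top: scene [[ 0.4484 -0.2317  0.09  ]
 [ 0.4684 -0.1319  0.09  ]] side [[ 0.47   -0.1359  0.09  ]
 [ 0.4502 -0.2316  0.09  ]]
spare top [[ 0.5175 -0.2467  0.074 ]
 [ 0.5374 -0.1487  0.074 ]] [[ 0.5383 -0.1507  0.074 ]
 [ 0.5178 -0.2456  0.074 ]]
can top scene [[ 0.4439 -0.2086  0.09  ]
 [ 0.4551 -0.1567  0.09  ]
 [ 0.4601 -0.2118  0.09  ]
 [ 0.469  -0.1587  0.09  ]]
can side [[ 0.4547 -0.1558  0.09  ]
 [ 0.4782 -0.1615  0.09  ]
 [ 0.444  -0.2093  0.09  ]
 [ 0.465  -0.212   0.09  ]]
lever L top (array([0.5031, 0.298 , 0.0994]), np.float64(0.006523789962765735)) R top (array([0.5061, 0.0964, 0.0996]), np.float64(0.0028942955400367036))
```

```bash
cat > plan.py <<'E'
import sys
from h import *
# usage: plan.py x y z ang n [jaw]  -> suggests rows (tool axes) from measured pose
def plan(x,y,z,ang,n,jaw,o=None,nt=None):
    o=o or get_obs(); R=np.array(o['tcp_rot']); p=np.array(o['tool_pos'])
    th=np.arctan2(R[1,1],R[0,1]); nt=nt or n
    tw=-(ang-th)/nt   # +twist about tool x (down) lowers world angle
    d=(np.array([x,y,z])-p)/n; out=[]
    for k in range(n):
        ax=np.array([0,0,-1.]);ay=np.array([np.cos(th),np.sin(th),0]);az=np.cross(ax,ay)
        t=tw if k<nt else 0
        out.append([round(float(v),4) for v in (d@ax,d@ay,d@az,t)]+[jaw]); th-=t
    return out
if __name__=="__main__":
    a=[float(v) for v in sys.argv[1:]]
    for r in plan(a[0],a[1],a[2],a[3],int(a[4]),a[5]): print(r)
E
python3 plan.py .503 .17 .30 .012 15 0
```

```text
[-0.0069, -0.0163, 0.0289, 0.0847, 0.0]
[-0.0069, -0.0138, 0.0302, 0.0847, 0.0]
[-0.0069, -0.0111, 0.0313, 0.0847, 0.0]
[-0.0069, -0.0085, 0.0321, 0.0847, 0.0]
[-0.0069, -0.0057, 0.0327, 0.0847, 0.0]
[-0.0069, -0.0029, 0.0331, 0.0847, 0.0]
[-0.0069, -0.0001, 0.0332, 0.0847, 0.0]
[-0.0069, 0.0027, 0.0331, 0.0847, 0.0]
[-0.0069, 0.0055, 0.0327, 0.0847, 0.0]
[-0.0069, 0.0082, 0.0322, 0.0847, 0.0]
[-0.0069, 0.0109, 0.0313, 0.0847, 0.0]
[-0.0069, 0.0135, 0.0303, 0.0847, 0.0]
[-0.0069, 0.0161, 0.0291, 0.0847, 0.0]
[-0.0069, 0.0185, 0.0276, 0.0847, 0.0]
[-0.0069, 0.0207, 0.0259, 0.0847, 0.0]
```

```bash
python3 -m crank '[-0.007,-0.016,0.029,0.085,0, -0.007,-0.014,0.03,0.085,0, -0.007,-0.011,0.031,0.085,0, -0.007,-0.0085,0.032,0.085,0, -0.007,-0.006,0.033,0.085,0, -0.007,-0.003,0.033,0.085,0, -0.007,0,0.033,0.085,0, -0.007,0.003,0.033,0.085,0, -0.007,0.0055,0.033,0.085,0, -0.007,0.008,0.032,0.085,0]' ; python3 -m crank '[-0.007,0.011,0.031,0.085,0, -0.007,0.0135,0.03,0.085,0, -0.007,0.016,0.029,0.085,0, -0.007,0.0185,0.028,0.085,0, -0.007,0.02,0.026,0.083,0, 0,0,0,0,0, 0,0,0,0,0, 0,0,0,0,0, 0,0,0,0,0, 0,0,0,0,0]'; python3 - <<'E'
from h import *
o=get_obs(); im=vision.camera("wrist"); cv2.imwrite("pics/w1.png",im[:,:,::-1]); print(o['tool_pos'],o['tcp_rot'].round(4),o['contact_force'])
E
```

```text
t: 0.98
tool_pos: [0.3875, 0.2878, 0.2678]
tcp_rot: [[-0.0, 0.909, 0.416], [-0.0, 0.416, -0.909], [-1.0, -0.0, 0.0]]
contact_force: [0.4, -0.3, -0.2]
grip_width: 0.0856
t: 1.82
tool_pos: [0.5004, 0.1708, 0.3023]
tcp_rot: [[-0.0, 1.0, 0.012], [0.0, 0.012, -1.0], [-1.0, -0.0, -0.0]]
contact_force: [0.2, 0.1, -0.1]
grip_width: 0.0853
[0.50037171 0.17080925 0.30231212] [[-5.000e-04  9.999e-01  1.190e-02]
 [ 0.000e+00  1.190e-02 -9.999e-01]
 [-1.000e+00 -5.000e-04 -0.000e+00]] [ 0.23366298  0.13501788 -0.05603779]
```

View pics/w1.png

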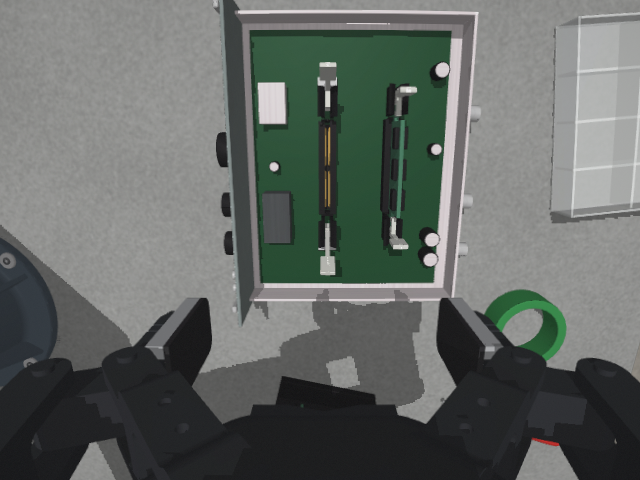

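Wrist view from above: tray centred near column 350, and the empty front socket is the dark strip at column 328 with brown contacts in rows 123–210. Its left lever tab is at (328,70) and its right one at (327,267). I'll zoom in to take pixel readings.

```bash
python3 - <<'E'
import cv2
s=cv2.imread("pics/w1.png")
cv2.imwrite("pics/w1a.png",cv2.resize(s[50:150,270:380],None,fx=6,fy=6,interpolation=cv2.INTER_CUBIC))
cv2.imwrite("pics/w1b.png",cv2.resize(s[195:295,270:380],None,fx=6,fy=6,interpolation=cv2.INTER_CUBIC))
E
python3 - <<'E'
from h import *
np.set_printoptions(precision=4,suppress=True)
s=cv2.imread("pics/w1.png"); o=get_obs()
# brown contacts mask
h=cv2.cvtColor(s,cv2.COLOR_BGR2HSV); roi=(slice(110,225),slice(310,345))
m=((h[...,0]>8)&(h[...,0]<28)&(h[...,1]>90)&(h[...,2]>70))
mm=np.zeros_like(m); mm[roi]=m[roi]; ys,xs=np.nonzero(mm); print(len(ys),ys.min(),ys.max(),xs.min(),xs.max(),np.median(xs))
for z in (.02,.026,.03): print(z,onz("wrist",[[328,ys.min()-.5],[328,ys.max()+.5]],z,o))
for r in range(118,216,8): print(r, xs[ys==r].min() if (ys==r).any() else None, xs[ys==r].max() if (ys==r).any() else None)
E
```

```text
295 127 206 325 330 328.0
0.02 [[0.5057 0.25   0.02  ]
 [0.5071 0.1562 0.02  ]]
0.026 [[0.5056 0.2499 0.026 ]
 [0.507  0.1573 0.026 ]]
0.03 [[0.5056 0.2497 0.03  ]
 [0.507  0.158  0.03  ]]
118 None None
126 None None
134 325 330
142 325 330
150 325 330
158 325 329
166 None None
174 325 329
182 325 329
190 325 329
198 325 330
206 325 329
214 None None
```

View pics/w1a.png

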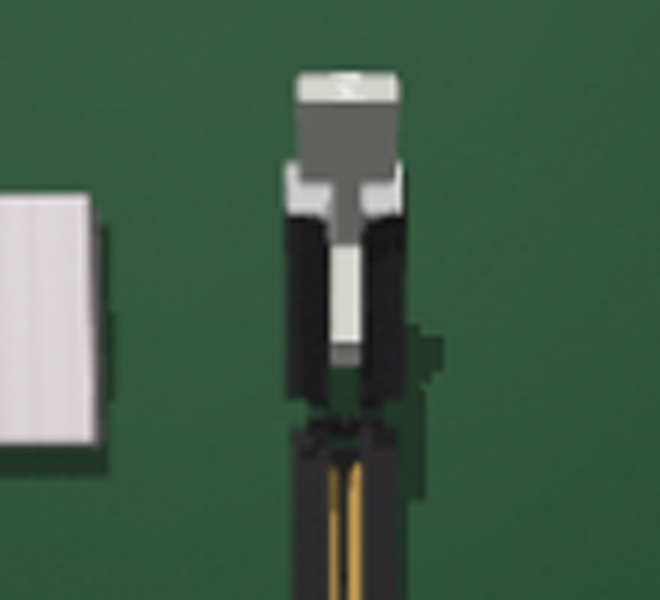

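View pics/w1b.png

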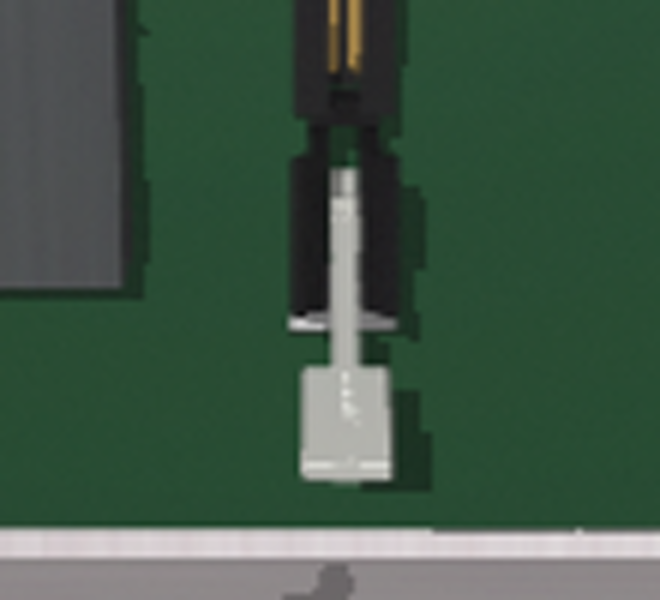

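```bash
python3 - <<'E'
from h import *
np.set_printoptions(precision=4,suppress=True)
o=get_obs()
g=lambda x,y,oy:[(x+.5)/6+270-.5,(y+.5)/6+oy-.5]
L=[g(345,72,50),g(345,104,50)];R=[g(345,480,195),g(345,462,195)]
for z in (.09,.096,.1,.104): print(z,"L top outer/inner",onz("wrist",L,z,o)[:,:2].ravel(),"R",onz("wrist",R,z,o)[:,:2].ravel())
print("guides L outer, R inner/outer", onz("wrist",[g(345,215,50),g(345,155,195),g(345,320,195)],.058,o))
for z in (.03,.04,.046): print("slot body ends",z,onz("wrist",[g(345,430,50),g(345,118,195)],z,o)[:,1])
print("cyl guides width x", onz("wrist",[g(285,300,50),g(404,300,50)],.058,o))
print("tray outer", onz("wrist",[[472,13],[455,299],[240,11],[243,300]],.05,o))
E
```

```text
0.09 L top outer/inner [0.5032 0.3076 0.5033 0.3028] R [0.5063 0.094  0.5063 0.0975]
0.096 L top outer/inner [0.5031 0.3065 0.5032 0.3018] R [0.5063 0.0962 0.5062 0.0996]
0.1 L top outer/inner [0.5031 0.3058 0.5032 0.3011] R [0.5062 0.0977 0.5061 0.1011]
0.104 L top outer/inner [0.5031 0.305  0.5032 0.3004] R [0.5061 0.0992 0.5061 0.1025]
guides L outer, R inner/outer [[0.5037 0.2902 0.058 ]
 [0.5058 0.147  0.058 ]
 [0.5063 0.1148 0.058 ]]
slot body ends 0.03 [0.2555 0.1486]
slot body ends 0.04 [0.255  0.1505]
slot body ends 0.046 [0.2548 0.1517]
cyl guides width x [[0.4935 0.276  0.058 ]
 [0.5142 0.2763 0.058 ]]
tray outer [[0.6516 0.3654 0.05  ]
 [0.6639 0.0493 0.05  ]
 [0.4138 0.363  0.05  ]
 [0.4048 0.045  0.05  ]]
```

```bash
python3 -m crank '[0.03,0.001,-0.023,0,1, 0.035,0.001,-0.023,0,1, 0.035,0.001,-0.023,0,1, 0.035,0.001,-0.022,0,1, 0.035,0.001,0,0,1, 0.03,0,0,0,1, 0.02,0,0,0,1, 0.012,0,0,0,1, 0,0,0,0,1, 0,0,0,0,1]' 20; python3 - <<'E'
from h import *
o=get_obs(); im=vision.camera("wrist"); cv2.imwrite("pics/w2.png",im[:,:,::-1]); print(o['tool_pos'],o['contact_force'])
E
```

```text
t: 2.7
tool_pos: [0.5053, 0.2611, 0.0714]
tcp_rot: [[0.0, 1.0, 0.01], [0.0, 0.01, -1.0], [-1.0, 0.0, -0.0]]
contact_force: [-0.7, -0.2, -0.3]
grip_width: 0.0001
[0.50529673 0.26113562 0.07143636] [-0.66765523 -0.1552157  -0.34220054]
```

View pics/w2.png

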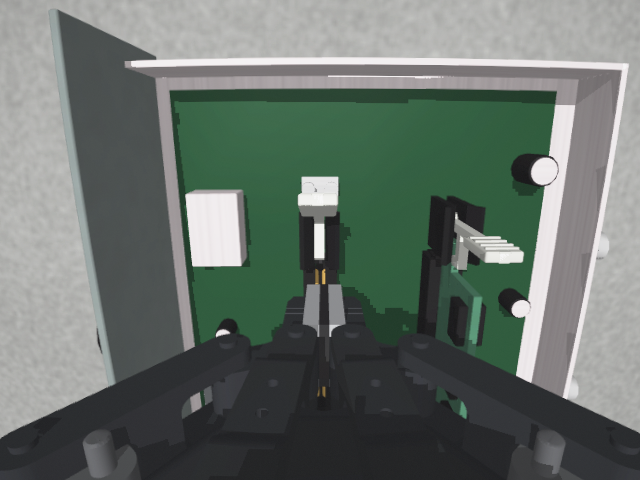

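The closed fingers stand at (322,300) in line with the left lever tab at (319,200). I'm pushing it outward in small steps.

```bash
python3 -m crank '[0,0,-0.006,0,1, 0,0,-0.006,0,1, 0,0,-0.006,0,1, 0,0,-0.003,0,1, 0,0,-0.002,0,1, 0,0,-0.002,0,1, 0,0,-0.0015,0,1, 0,0,-0.0015,0,1, 0,0,0,0,1, 0,0,0,0,1]'; python3 - <<'E'
from h import *
o=get_obs(); im=vision.camera("wrist"); cv2.imwrite("pics/w3.png",im[:,:,::-1]); print(o['tool_pos'],o['contact_force'])
E
```

```text
t: 3.58
tool_pos: [0.5049, 0.2887, 0.0708]
tcp_rot: [[-0.0, 1.0, 0.01], [-0.0, 0.01, -1.0], [-1.0, -0.0, 0.0]]
contact_force: [-0.6, -1.3, 0.2]
grip_width: -0.0003
[0.50485597 0.2887289  0.07081996] [-0.60946324 -1.29505958  0.24071261]
```

View pics/w3.png

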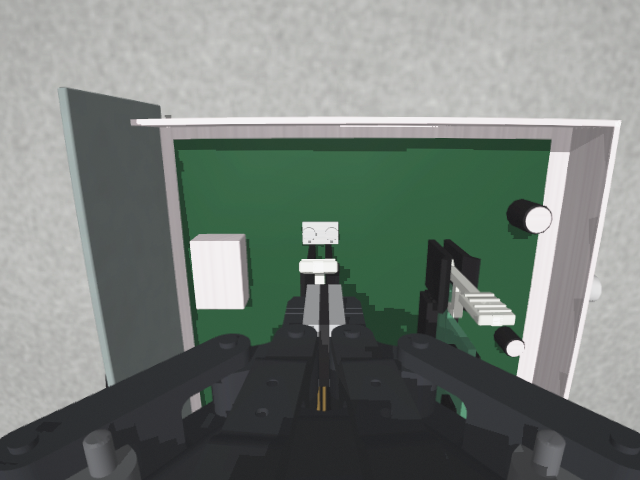

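```bash
python3 -m crank '[0,0,-0.001,0,1, 0,0,-0.001,0,1, 0,0,-0.001,0,1, 0,0,-0.001,0,1, 0,0,-0.001,0,1, 0,0,-0.001,0,1, 0,0,-0.001,0,1, 0,0,-0.001,0,1, 0,0,0,0,1, 0,0,0,0,1]'; python3 - <<'E'
from h import *
o=get_obs(); im=vision.camera("wrist"); cv2.imwrite("pics/w4.png",im[:,:,::-1]); print(o['tool_pos'],o['contact_force'])
E
```

```text
t: 4.47
tool_pos: [0.5048, 0.2968, 0.0708]
tcp_rot: [[-0.0, 1.0, 0.01], [-0.0, 0.01, -1.0], [-1.0, -0.0, 0.0]]
contact_force: [0.4, 1.8, 0.3]
grip_width: 0.0003
[0.50479473 0.29682605 0.07084503] [0.41184309 1.84067632 0.29008864]
```

View pics/w4.png

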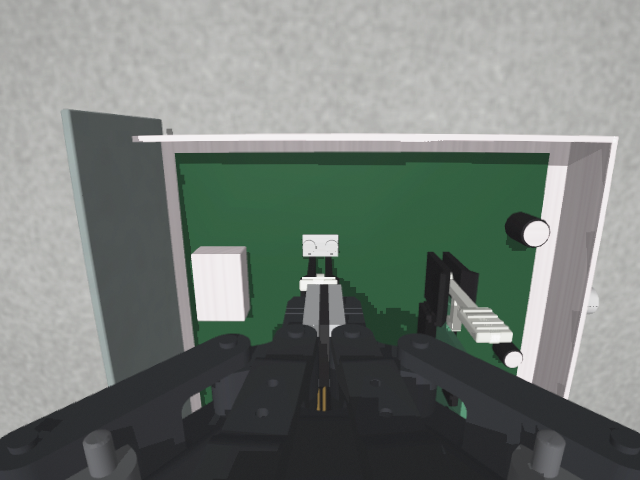

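```bash
python3 -m crank '[0,0,-0.001,0,1, 0,0,-0.001,0,1, 0,0,-0.001,0,1, 0,0,-0.001,0,1, 0,0,-0.001,0,1, 0,0,0,0,1, 0,0,0,0,1, 0,0,0,0,1, 0,0,0,0,1, 0,0,0,0,1]'; python3 - <<'E'
from h import *
o=get_obs(); im=vision.camera("wrist"); cv2.imwrite("pics/w5.png",im[:,:,::-1]); print(o['tool_pos'],o['contact_force'])
im=vision.camera("side"); cv2.imwrite("pics/s5.png",cv2.resize(im[100:240,180:340,::-1],None,fx=4.2,fy=4.2))
E
```

```text
t: 5.35
tool_pos: [0.5048, 0.3017, 0.0709]
tcp_rot: [[-0.0, 1.0, 0.01], [-0.0, 0.01, -1.0], [-1.0, -0.0, 0.0]]
contact_force: [0.3, 0.3, -0.1]
grip_width: 0.0
[0.5047763  0.30173797 0.0708828 ] [ 0.26474575  0.26668314 -0.13687275]
```

View pics/w5.png

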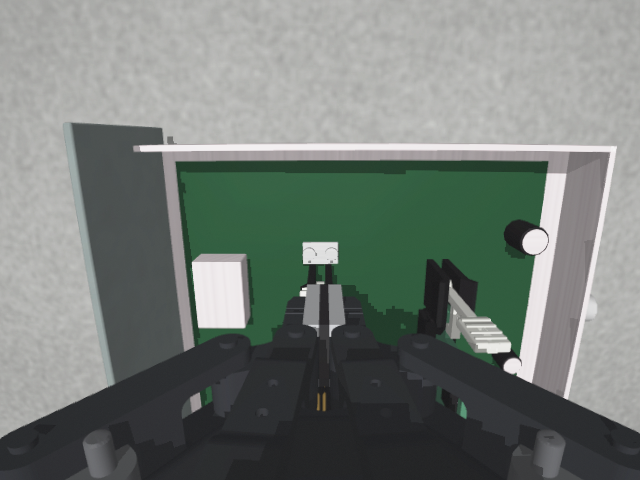

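View pics/s5.png

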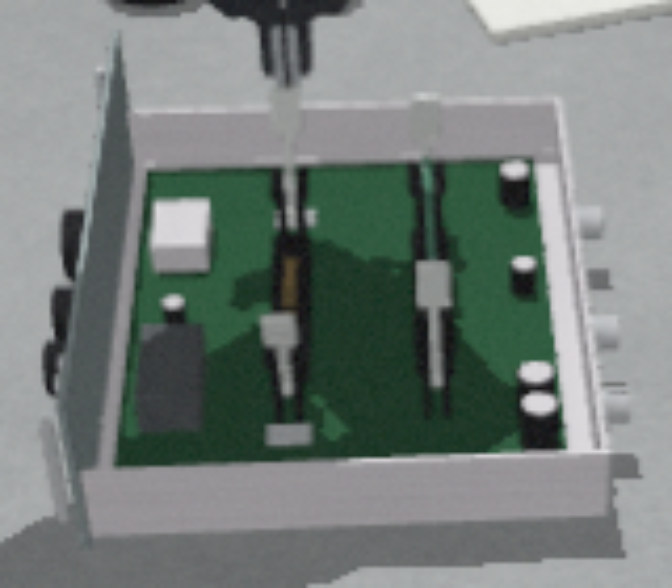

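```bash
python3 - <<'E'
from h import *
np.set_printoptions(precision=1,suppress=True)
o=get_obs();p=o['tool_pos']
z=lambda q:(q-[180,100])*4.2
print("tcp",z(proj("side",p)))
for a in (.35,.5,.65):
    for s in (.044,.07): print(a,s,z(proj("side",[.5045,.279+s*np.sin(a),.034+s*np.cos(a)])), proj("wrist",[.5045,.279+s*np.sin(a),.034+s*np.cos(a)],o))
print(proj("wrist",p,o))
E
```

```text
tcp [[290.2 131. ]]
0.35 0.044 [[288.7 131.6]] [[320.3 295.3]]
0.35 0.07 [[286.2  84.2]] [[320.  298.8]]
0.5 0.044 [[289.4 129.9]] [[320.5 281.7]]
0.5 0.07 [[287.3  81.9]] [[320.3 273.7]]
0.65 0.044 [[290.1 130.1]] [[320.6 268.5]]
0.65 0.07 [[288.5  82.5]] [[320.6 249.8]]
[[321.1 277.2]]
```

```bash
python3 - <<'E'
from h import *
np.set_printoptions(precision=1,suppress=True)
o=get_obs();p=o['tool_pos']
z=lambda q:(q-[180,100])*4.2
for h in (0,.01,.02,.03,.04):
  for w in (-.011,0,.011): print(h,w,"side",z(proj("side",p+[0,w,h])),"wrist",proj("wrist",p+[0,w,h],o))
for n in ("2","3","4"): pass
E
python3 - <<'E'
import cv2
s=cv2.imread("pics/w5.png")
cv2.imwrite("pics/w5a.png",cv2.resize(s[220:350,250:400],None,fx=4.5,fy=4.5,interpolation=cv2.INTER_CUBIC))
s=cv2.imread("pics/s5.png")
cv2.imwrite("pics/s5a.png",cv2.resize(s[0:260,180:400],None,fx=2.3,fy=2.3,interpolation=cv2.INTER_CUBIC))
E
```

```text
0 -0.011 side [[289.6 141.9]] wrist [[320.9 297.9]]
0 0 side [[290.2 131. ]] wrist [[321.1 277.2]]
0 0.011 side [[290.8 120.3]] wrist [[321.3 255.8]]
0.01 -0.011 side [[288.3 126.2]] wrist [[320.7 306.5]]
0.01 0 side [[288.9 115.4]] wrist [[320.9 284.8]]
0.01 0.011 side [[289.5 104.7]] wrist [[321.1 262.3]]
0.02 -0.011 side [[287.1 110.4]] wrist [[320.5 316. ]]
0.02 0 side [[287.7  99.6]] wrist [[320.8 293.3]]
0.02 0.011 side [[288.3  88.9]] wrist [[321.  269.7]]
0.03 -0.011 side [[285.8  94.3]] wrist [[320.4 326.7]]
0.03 0 side [[286.4  83.6]] wrist [[320.6 302.7]]
0.03 0.011 side [[287.1  73. ]] wrist [[320.8 277.9]]
0.04 -0.011 side [[284.5  78.2]] wrist [[320.2 338.6]]
0.04 0 side [[285.2  67.5]] wrist [[320.4 313.4]]
0.04 0.011 side [[285.8  57. ]] wrist [[320.6 287.1]]
```

View pics/w5a.png

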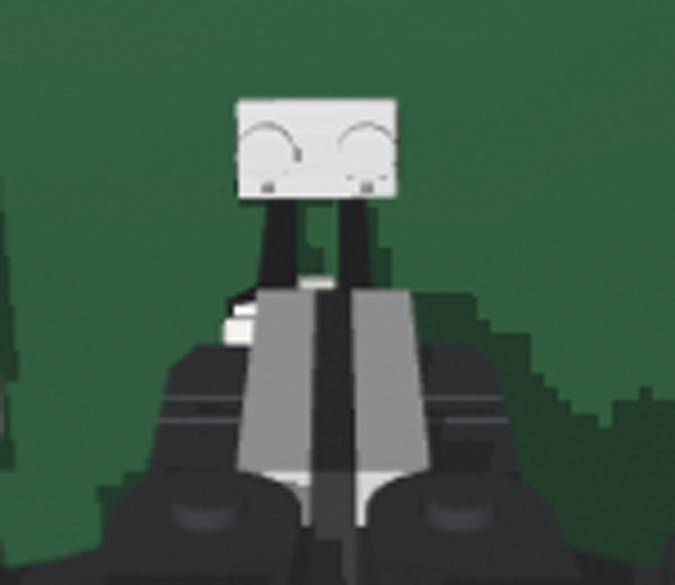

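View pics/s5a.png

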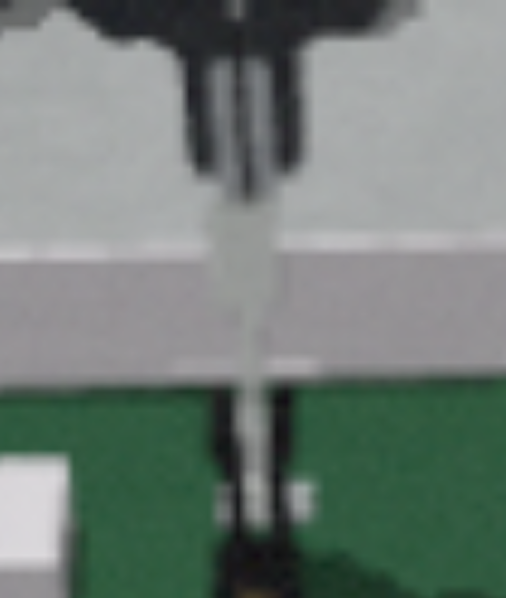

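```bash
python3 - <<'E'
from h import *
np.set_printoptions(precision=1,suppress=True)
i=vision.camera_info("wrist");M=i['mount'];Mi=np.linalg.inv(M)
def tp(X):
    X=np.atleast_2d(X);c=X@Mi[:3,:3].T+Mi[:3,3]
    return cv2.projectPoints(c,np.zeros(3),np.zeros(3),K(i),i['D'])[0].reshape(-1,2)
for x in (0,-.013,-.03,-.05):
  for z in (-.011,.011): print(x,z,"open",tp([x,-.0426,z]),"shut",tp([x,-.002,z]),tp([x,-.012,z]))
E
```

```text
0 -0.011 open [[233.1 255.7]] shut [[316.9 255.8]] [[296.2 255.8]]
0 0.011 open [[235.9 297.7]] shut [[317.1 297.9]] [[297.  297.9]]
-0.013 -0.011 open [[226.5 264.3]] shut [[316.4 264.4]] [[294.2 264.4]]
-0.013 0.011 open [[229.7 309. ]] shut [[316.6 309.2]] [[295.1 309.2]]
-0.03 -0.011 open [[216.3 277.6]] shut [[315.6 277.8]] [[291.1 277.8]]
-0.03 0.011 open [[220.3 326.2]] shut [[315.9 326.7]] [[292.3 326.6]]
-0.05 -0.011 open [[201.3 297.3]] shut [[314.5 297.7]] [[286.5 297.7]]
-0.05 0.011 open [[206.5 351.6]] shut [[314.8 352.2]] [[288.  352.1]]
```

```bash
python3 - <<'E'
from h import *
np.set_printoptions(precision=1,suppress=True)
print(env.grasp_offset, [a for a in dir(env) if a[0]!='_'])
o=get_obs()
for n,p in (("w2",[.5053,.2611,.0714]),("w3",[.5049,.2887,.0708]),("w4",[.5048,.2968,.0708]),("w5",[.5048,.3017,.0709])):
    oo=dict(o);oo['tool_pos']=np.array(p)
    print(n,[proj("wrist",[.5045,.279+.07*np.sin(a)+.0025*np.cos(a),.034+.07*np.cos(a)-.0025*np.sin(a)],oo).ravel() for a in (.25,.3,.35,.4,.45,.5)])
for n in ("w2","w3","w4","w5"):
    s=cv2.imread(f"pics/{n}.png").astype(int)
    col=s[170:320,303:306].min(axis=2).mean(axis=1); r=np.nonzero(col>180)[0]+170; print(n,r)
E
```

```text
0.0187 ['PlanningError', 'finish_job', 'grasp_offset']
w2 [array([319.4, 213.3]), array([319.5, 204.4]), array([319.6, 195.6]), array([319.7, 186.9]), array([319.8, 178.5]), array([319.9, 170.3])]
w3 [array([319.8, 280.4]), array([319.9, 271.8]), array([320. , 263.2]), array([320.1, 254.6]), array([320.2, 246.2]), array([320.3, 238. ])]
w4 [array([319.9, 298.8]), array([320. , 290.3]), array([320.1, 281.8]), array([320.2, 273.3]), array([320.3, 264.9]), array([320.4, 256.7])]
w5 [array([319.8, 309.6]), array([319.9, 301.1]), array([320. , 292.7]), array([320.1, 284.3]), array([320.2, 275.9]), array([320.3, 267.7])]
w2 [177 178 179 180 181 182 183 184 185 186 187 188 189 190 191 192 193 194
 195 196 197 198 199 200 201 202 203 204]
w3 [222 223 224 225 226 227 228 229 230 231 232 233 234 235 236 237 238 239
 240 241 242 243 259 260 261 262 263 264 265 266 267 268 269 270 271]
w4 [235 236 237 238 239 240 241 242 243 244 245 246 247 248 249 250 251 252
 253 254 255 277 278 279 280 281 282 283 284 285 286 287 288 289 290]
w5 [243 244 245 246 247 248 249 250 251 252 253 254 255 256 257 258 259 260
 261 262 263 288 289 291 292 293 294 295]
```

```bash
python3 - <<'E'
from h import *
np.set_printoptions(precision=1,suppress=True)
T=np.array([[0,.2839,.9589],[-.001,.9589,-.2839],[-1,0,0]]);p=np.array([.15595,.52703,.19694])
for x in (0,-.013,-.05,-.09,-.12):
    print(x,[proj("scene",p+T@[x,y,0]).ravel() for y in (-.045,.045)],[proj("side",p+T@[x,y,0]).ravel() for y in (-.045,.045)])
s=cv2.imread("pics/scene0.png")
cv2.imwrite("pics/g0.png",cv2.resize(s[0:70,520:630],None,fx=6,fy=6,interpolation=cv2.INTER_CUBIC))
i,R,c=pose("side");
E
```

```text
0 [array([535.3,  71.4]), array([574.7,  76.5])] [array([97.8, 50.2]), array([116.2,  35.3])]
-0.013 [array([537. ,  65.9]), array([576.7,  71. ])] [array([96.5, 45.1]), array([115. ,  30.4])]
-0.05 [array([541.9,  50. ]), array([582.5,  55. ])] [array([92.7, 30.2]), array([111.8,  16. ])]
-0.09 [array([547.4,  32. ]), array([589. ,  36.9])] [array([88.6, 13.5]), array([108.2,  -0.2])]
-0.12 [array([551.7,  18. ]), array([594.1,  22.8])] [array([85.4,  0.6]), array([105.5, -12.6])]
```

View pics/g0.png

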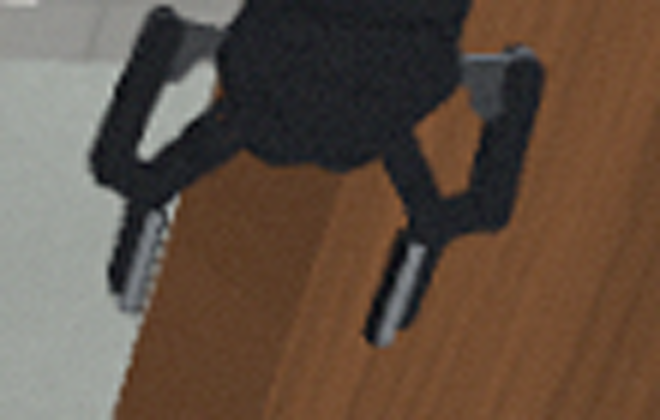

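The fingers passed over the lever without touching it: the tab stayed at about 0.37 rad from w2 to w5. All three cameras agree that the real finger ends sit about 34 mm behind the reported TCP. In the scene view they are at (542,52) and (583,57), where a TCP-based projection puts them at rows 66–71. I'll use that offset from here on: back off, go 37 mm lower, and push again.

```bash
python3 -m crank '[0,0,0.02,0,1, 0,0,0.021,0,1, 0.019,0,0,0,1, 0.018,0,0,0,1, 0,0,0,0,1, 0,0,-0.005,0,1, 0,0,-0.005,0,1, 0,0,-0.005,0,1, 0,0,-0.003,0,1, 0,0,0,0,1]'; python3 - <<'E'
from h import *
o=get_obs(); im=vision.camera("wrist"); cv2.imwrite("pics/w6.png",im[:,:,::-1]); print(o['tool_pos'],o['contact_force'])
im=vision.camera("side"); cv2.imwrite("pics/s6.png",cv2.resize(im[100:240,180:340,::-1],None,fx=4.2,fy=4.2))
E
```

```text
t: 6.28
tool_pos: [0.5052, 0.2798, 0.0345]
tcp_rot: [[0.001, 1.0, 0.011], [0.0, 0.011, -1.0], [-1.0, 0.001, -0.0]]
contact_force: [0.1, 0.3, 1.5]
grip_width: -0.0001
[0.50524769 0.27979835 0.03451398] [0.11939708 0.32397941 1.45337154]
```

View pics/w6.png

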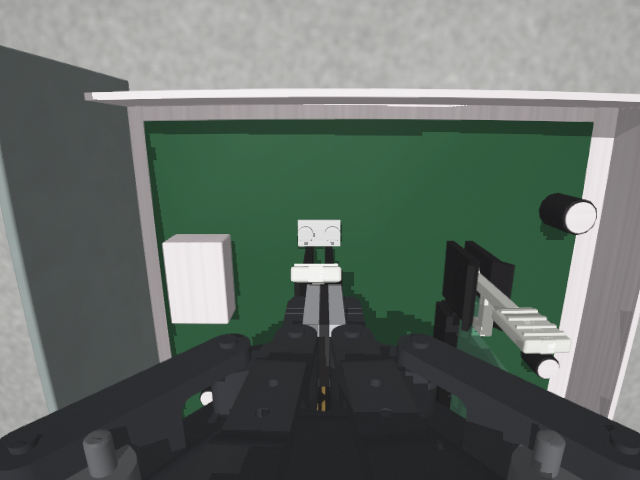

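View pics/s6.png

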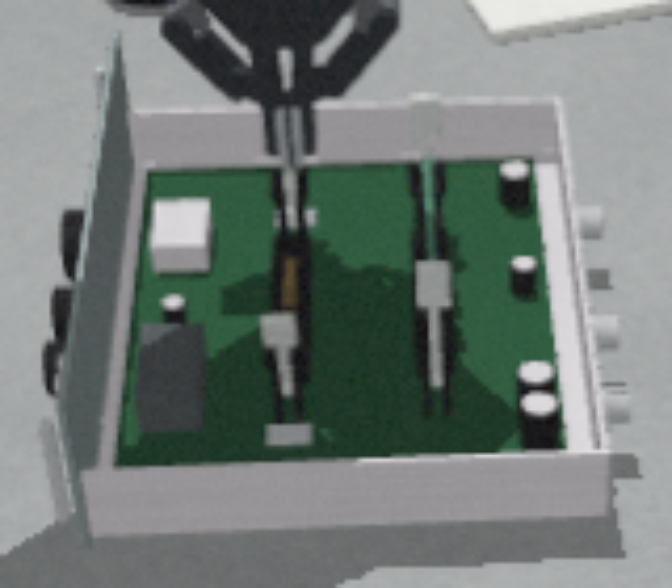

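The side view now shows the fingers in front of the tab, with their tip near row 150. I'm pushing on towards the stop.

```bash
python3 -m crank '[0,0,-0.0015,0,1, 0,0,-0.0015,0,1, 0,0,-0.0015,0,1, 0,0,-0.0015,0,1, 0,0,-0.001,0,1, 0,0,-0.001,0,1, 0,0,-0.001,0,1, 0,0,-0.001,0,1, 0,0,0,0,1, 0,0,0,0,1]'; python3 - <<'E'
from h import *
o=get_obs(); im=vision.camera("wrist"); cv2.imwrite("pics/w7.png",im[:,:,::-1]); print(o['tool_pos'],o['contact_force'])
for n,y in (("w6",.2798),("w7",o['tool_pos'][1])):
    s=cv2.imread(f"pics/{n}.png").astype(int); col=s[170:320,301:304].min(axis=2).mean(axis=1); print(n,np.nonzero(col>180)[0]+170)
    oo=dict(o); oo['tool_pos']=np.array([.505,y,.0345])
    print([proj("wrist",[.5045,.279+.07*np.sin(a)+.0025*np.cos(a),.034+.07*np.cos(a)-.0025*np.sin(a)],oo).round(0).ravel()[1] for a in (.3,.35,.4,.45,.5,.55,.6,.65)])
E
```

```text
t: 7.22
tool_pos: [0.5049, 0.2889, 0.0339]
tcp_rot: [[0.0, 1.0, 0.01], [0.0, 0.01, -1.0], [-1.0, 0.0, -0.0]]
contact_force: [0.0, -0.9, 0.1]
grip_width: -0.0001
[0.50489136 0.28891889 0.03388738] [ 0.02596033 -0.93283963  0.07221976]
w6 [220 221 222 223 224 225 226 227 228 229 230 231 232 233 234 235 236 237
 238 239 240 241 242 243 244 245 264 265 267 268 269 270 271 272 273 274
 275 276 277 278 279 280]
[np.float64(284.0), np.float64(273.0), np.float64(262.0), np.float64(251.0), np.float64(240.0), np.float64(229.0), np.float64(219.0), np.float64(209.0)]
w7 [238 239 240 241 242 243 244 245 246 247 248 249 250 251 252 253 254 255
 256 257 258 259 260 261 262 263 264 265]
[np.float64(311.0), np.float64(300.0), np.float64(289.0), np.float64(278.0), np.float64(267.0), np.float64(257.0), np.float64(247.0), np.float64(237.0)]
```

View pics/w7.png

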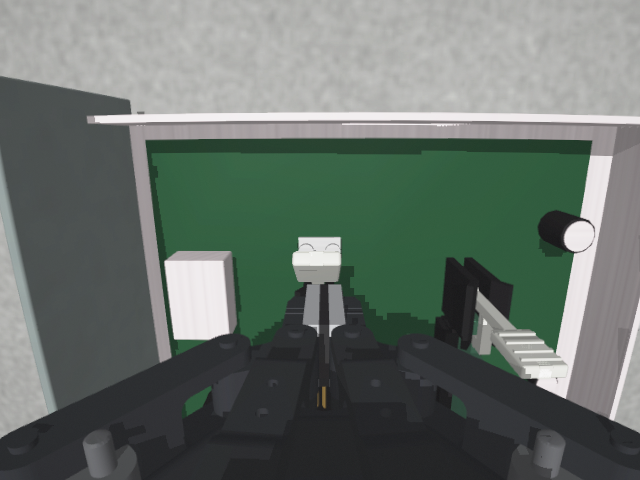

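```bash
python3 -m crank '[0,0,-0.001,0,1, 0,0,-0.001,0,1, 0,0,-0.0007,0,1, 0,0,-0.0007,0,1, 0,0,0,0,1, 0,0,0,0,1, 0,0,0,0,1, 0,0,0,0,1, 0,0,0,0,1, 0,0,0,0,1]'; python3 - <<'E'
from h import *
o=get_obs(); im=vision.camera("wrist"); cv2.imwrite("pics/w8.png",im[:,:,::-1]); print(o['tool_pos'],o['contact_force'])
for n,y in (("w8",o['tool_pos'][1]),):
    print([proj("wrist",[.5045,.279+.07*np.sin(a)+.0025*np.cos(a),.034+.07*np.cos(a)-.0025*np.sin(a)],o).round(0).ravel()[1] for a in (.5,.55,.6,.65)])
s=cv2.imread("pics/w8.png")
cv2.imwrite("pics/w8a.png",cv2.resize(s[220:350,250:400],None,fx=4.5,fy=4.5,interpolation=cv2.INTER_CUBIC))
E
```

```text
t: 8.1
tool_pos: [0.5049, 0.2922, 0.0339]
tcp_rot: [[0.0, 1.0, 0.01], [0.0, 0.01, -1.0], [-1.0, 0.0, -0.0]]
contact_force: [-0.3, -0.7, -0.4]
grip_width: -0.0001
[0.50487537 0.29223121 0.0338929 ] [-0.32756273 -0.65315862 -0.39275147]
[np.float64(278.0), np.float64(267.0), np.float64(257.0), np.float64(247.0)]
```

View pics/w8a.png

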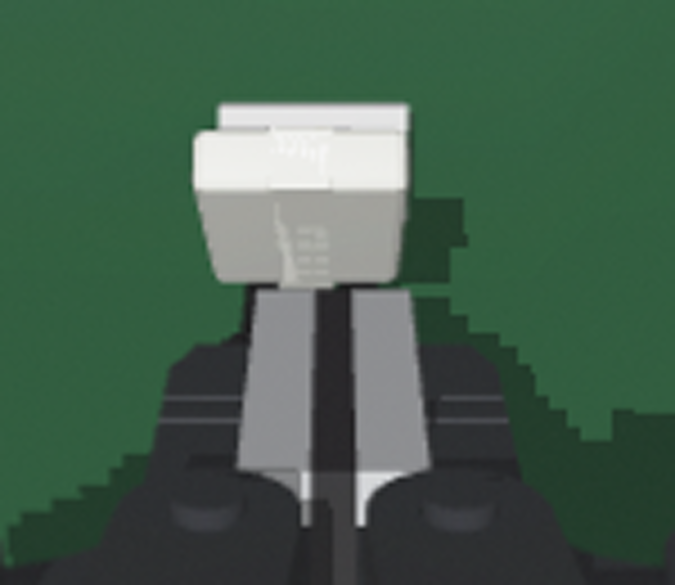

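```bash
python3 -m crank '[0,0,-0.0007,0,1, 0,0,-0.0007,0,1, 0,0,0,0,1, 0,0,0,0,1, 0,0,0,0,1, 0,0,0,0,1, 0,0,0,0,1, 0,0,0,0,1, 0,0,0,0,1, 0,0,0,0,1]'; python3 - <<'E'
from h import *
o=get_obs(); im=vision.camera("wrist"); cv2.imwrite("pics/w9.png",im[:,:,::-1]); print(o['tool_pos'],o['contact_force'])
s=cv2.imread("pics/w9.png").astype(int); col=s[220:300,301:304].min(axis=2).mean(axis=1).round(0); print(list(col[10:60]))
s=cv2.imread("pics/w8.png").astype(int); col=s[220:300,301:304].min(axis=2).mean(axis=1).round(0); print(list(col[10:60]))
E
```

```text
t: 8.98
tool_pos: [0.5048, 0.2929, 0.0338]
tcp_rot: [[-0.0, 1.0, 0.01], [-0.001, 0.01, -1.0], [-1.0, -0.0, 0.001]]
contact_force: [-0.1, -5.6, 1.2]
grip_width: 0.0002
[0.50479728 0.29288939 0.033792  ] [-0.09350251 -5.64182632  1.17512627]
[np.float64(53.0), np.float64(53.0), np.float64(52.0), np.float64(52.0), np.float64(53.0), np.float64(52.0), np.float64(52.0), np.float64(52.0), np.float64(52.0), np.float64(53.0), np.float64(53.0), np.float64(53.0), np.float64(52.0), np.float64(52.0), np.float64(153.0), np.float64(226.0), np.float64(227.0), np.float64(228.0), np.float64(227.0), np.float64(219.0), np.float64(212.0), np.float64(232.0), np.float64(233.0), np.float64(234.0), np.float64(234.0), np.float64(235.0), np.float64(235.0), np.float64(236.0), np.float64(236.0), np.float64(237.0), np.float64(235.0), np.float64(232.0), np.float64(222.0), np.float64(138.0), np.float64(158.0), np.float64(159.0), np.float64(159.0), np.float64(159.0), np.float64(159.0), np.float64(158.0), np.float64(158.0), np.float64(157.0), np.float64(157.0), np.float64(156.0), np.float64(157.0), np.float64(157.0),
[... 314 characters left out ...]
.float64(173.0), np.float64(227.0), np.float64(228.0), np.float64(228.0), np.float64(226.0), np.float64(193.0), np.float64(204.0), np.float64(232.0), np.float64(234.0), np.float64(234.0), np.float64(235.0), np.float64(235.0), np.float64(235.0), np.float64(236.0), np.float64(237.0), np.float64(237.0), np.float64(237.0), np.float64(233.0), np.float64(229.0), np.float64(187.0), np.float64(161.0), np.float64(159.0), np.float64(158.0), np.float64(157.0), np.float64(157.0), np.float64(157.0), np.float64(158.0), np.float64(157.0), np.float64(157.0), np.float64(157.0), np.float64(157.0), np.float64(156.0), np.float64(156.0), np.float64(156.0), np.float64(156.0), np.float64(156.0), np.float64(156.0)]
```

Left lever is at its stop (−5.6 N felt, tab at about 0.65 rad). Next is the right lever.

```bash
python3 -m crank '[-0.02,0,0.004,0,1, -0.025,0,0.03,0,1, 0,0,0.037,0,1, 0,0,0.037,0,1, 0.02,0,0.034,0,1, 0.025,0,0.006,0,1, 0,0,0.004,0,1, 0,0,0.005,0,1, 0,0,0.004,0,1, 0,0,0,0,1]'; python3 - <<'E'
from h import *
o=get_obs(); im=vision.camera("wrist"); cv2.imwrite("pics/w10.png",im[:,:,::-1]); print(o['tool_pos'],o['contact_force'])
im=vision.camera("side"); cv2.imwrite("pics/s10.png",cv2.resize(im[100:240,180:340,::-1],None,fx=4.2,fy=4.2))
E
```

```text
t: 9.87
tool_pos: [0.5067, 0.1328, 0.0348]
tcp_rot: [[0.001, 1.0, 0.011], [0.0, 0.011, -1.0], [-1.0, 0.001, -0.0]]
contact_force: [0.5, -0.1, 0.0]
grip_width: -0.0001
[0.50673428 0.13277763 0.03475008] [ 0.46758343 -0.08486954  0.01187999]
```

View pics/w10.png

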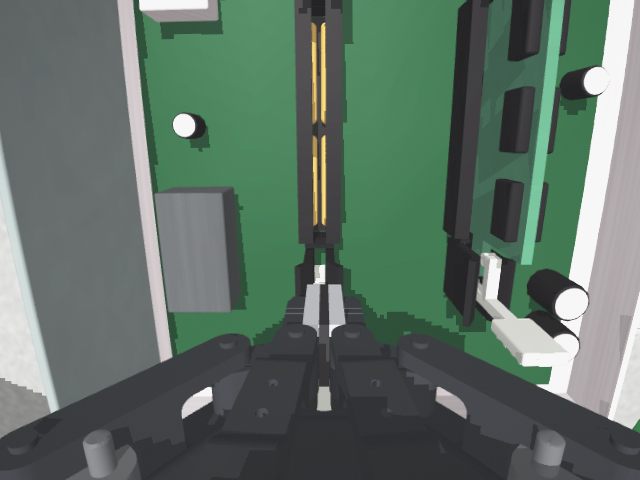

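View pics/s10.png

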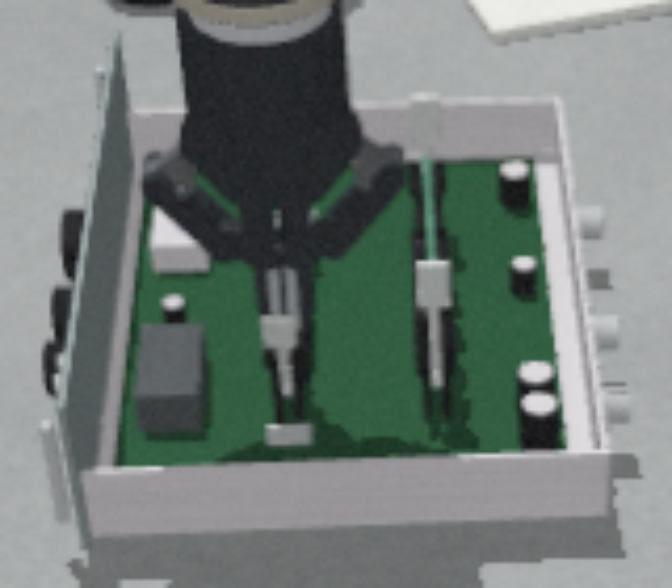

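```bash
python3 -m crank '[0,0,0.004,0,1, 0,0,0.003,0,1, 0,0,0.003,0,1, 0,0,0.002,0,1, 0,0,0.0015,0,1, 0,0,0.001,0,1, 0,0,0.001,0,1, 0,0,0.001,0,1, 0,0,0,0,1, 0,0,0,0,1]'; python3 - <<'E'
from h import *
o=get_obs(); print(o['tool_pos'],o['contact_force'])
im=vision.camera("side"); cv2.imwrite("pics/s11.png",cv2.resize(im[100:240,180:340,::-1],None,fx=4.2,fy=4.2))
E
```

```text
t: 10.8
tool_pos: [0.5066, 0.116, 0.0339]
tcp_rot: [[0.0, 1.0, 0.01], [-0.0, 0.01, -1.0], [-1.0, -0.0, 0.0]]
contact_force: [0.3, 0.7, 0.5]
grip_width: 0.0001
[0.50662341 0.11602261 0.03387124] [0.27341312 0.72851966 0.51028508]
```

View pics/s11.png

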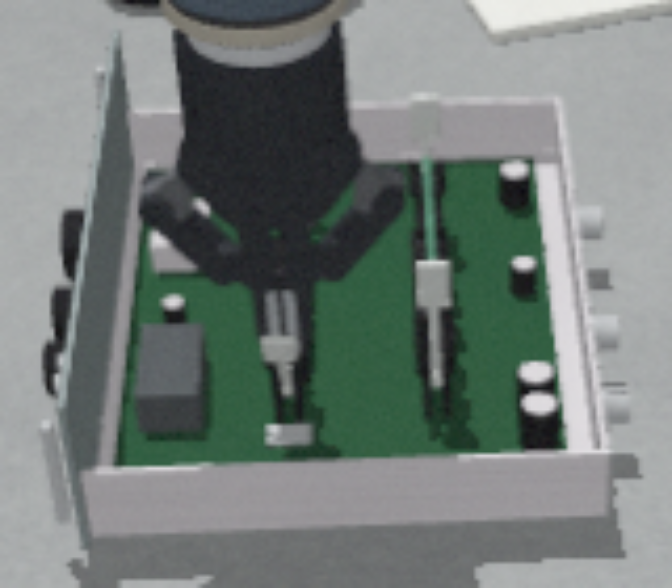

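```bash
python3 -m crank '[0,0,0.0008,0,1, 0,0,0.0008,0,1, 0,0,0.0007,0,1, 0,0,0,0,1, 0,0,0,0,1, 0,0,0,0,1, 0,0,0,0,1, 0,0,0,0,1, 0,0,0,0,1, 0,0,0,0,1]'
```

```text
t: 11.68
tool_pos: [0.5066, 0.1138, 0.0339]
tcp_rot: [[0.0, 1.0, 0.01], [-0.0, 0.01, -1.0], [-1.0, 0.0, 0.0]]
contact_force: [0.5, 0.5, 1.0]
grip_width: 0.0001
```

```bash
python3 -m crank '[0,0,0.0008,0,1, 0,0,0.0008,0,1, 0,0,0,0,1, 0,0,0,0,1, 0,0,0,0,1, 0,0,0,0,1, 0,0,0,0,1, 0,0,0,0,1, 0,0,0,0,1, 0,0,0,0,1]'
```

```text
t: 12.52
tool_pos: [0.5067, 0.1124, 0.0339]
tcp_rot: [[0.0, 1.0, 0.01], [0.0, 0.01, -1.0], [-1.0, 0.0, -0.0]]
contact_force: [-0.4, 5.0, 0.3]
grip_width: 0.0002
```

Both levers are at their open stops (left at tool y .2929, right at .1124), so the socket middle is at y ≈ .2027. That agrees with the .2025–.204 from vision and confirms the fingertip offset of about 37 mm. Next I go to the rack.

```bash
python3 -m crank '[-0.03,0,-0.005,0,1, -0.036,0,0,0,1, -0.008,-0.006,0.037,0.026,0, -0.008,-0.006,0.037,0.026,0, -0.008,-0.005,0.038,0.026,0, -0.008,-0.004,0.038,0.026,0, -0.008,-0.003,0.038,0.026,0, -0.008,-0.001,0.038,0.026,0, -0.008,0,0.038,0.026,0, -0.008,0.001,0.038,0.026,0]'; python3 -m crank '[0,0,0,0,0, 0,0,0,0,0, 0,0,0,0,0, 0,0,0,0,0, 0,0,0,0,0, 0,0,0,0,0, 0,0,0,0,0, 0,0,0,0,0, 0,0,0,0,0, 0,0,0,0,0]'; python3 - <<'E'
from h import *
o=get_obs(); im=vision.camera("wrist"); cv2.imwrite("pics/w12.png",im[:,:,::-1]); print(o['tool_pos'],o['contact_force'],o['tcp_rot'])
E
```

```text
t: 13.35
tool_pos: [0.4571, -0.1847, 0.1644]
tcp_rot: [[-0.0, 0.98, -0.198], [-0.001, -0.198, -0.98], [-1.0, -0.0, 0.001]]
contact_force: [0.7, 0.3, 0.2]
grip_width: 0.0859
t: 14.18
tool_pos: [0.4581, -0.1824, 0.1639]
tcp_rot: [[0.0, 0.98, -0.197], [-0.0, -0.197, -0.98], [-1.0, 0.0, 0.0]]
contact_force: [0.7, -0.2, -0.1]
grip_width: 0.0856
[ 0.45812641 -0.18243125  0.16387069] [ 0.71204384 -0.22891169 -0.1328959 ] [[ 2.27243461e-05  9.80496857e-01 -1.96534761e-01]
 [-8.06826195e-06 -1.96534761e-01 -9.80496858e-01]
 [-1.00000000e+00  2.38668439e-05  3.44478156e-06]]
```

View pics/w12.png

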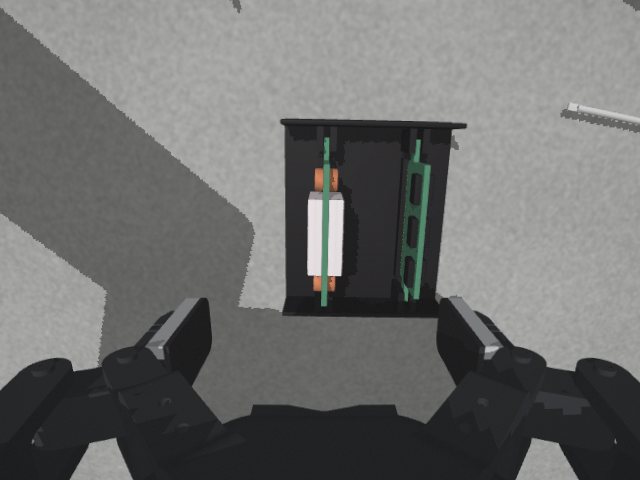

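The wrist view shows the canned board at column 325, with its can in rows 193–275, columns 307–343. It is nearly aligned with the tool. I'll measure it at z = 90 mm.

```bash
python3 - <<'E'
from h import *
np.set_printoptions(precision=4,suppress=True)
o=get_obs(); s=cv2.imread("pics/w12.png"); h=cv2.cvtColor(s,cv2.COLOR_BGR2HSV)
w=(h[...,2]>170)&(h[...,1]<40); m=np.zeros_like(w); m[150:300,298:352]=w[150:300,298:352]
ys,xs=np.nonzero(m); print("can",ys.min(),ys.max(),xs.min(),xs.max())
for r in (205,235,265): print(r,xs[ys==r].min(),xs[ys==r].max())
c=np.float32(np.c_[xs,ys]); print(cv2.minAreaRect(c))
g=(h[...,0]>60)&(h[...,0]<95)&(h[...,1]>80); m=np.zeros_like(g); m[130:312,310:345]=g[130:312,310:345]
ys2,xs2=np.nonzero(m); print("green",ys2.min(),ys2.max())
top=[]
for r in range(196,272,15):
    q=xs2[ys2==r]; print(r,q.min(),q.max(),end="; "); top.append([(q.min()+q.max())/2,r])
P=onz("wrist",top,.09,o); print(); print("board line",P)
v=P[0]-P[-1]; print("yaw",np.arctan2(-v[0],v[1]))
cc=onz("wrist",[[xs[ys==205].min()-.5,ys.min()-.5],[xs[ys==205].max()+.5,ys.min()-.5],[xs[ys==265].min()-.5,ys.max()+.5],[xs[ys==265].max()+.5,ys.max()+.5]],.09,o)
print("can corners",cc,"mean",cc.mean(0), np.linalg.norm(cc[0]-cc[1]),np.linalg.norm(cc[0]-cc[2]))
cv2.imwrite("pics/w12a.png",cv2.resize(s[120:320,270:380],None,fx=3,fy=3,interpolation=cv2.INTER_CUBIC))
E
```

```text
can 199 275 307 343
205 308 343
235 308 342
265 307 341
((324.9562072753906, 237.1714324951172), (35.126426696777344, 76.00617980957031), 0.9391909241676331)
green 137 306
196 323 328; 211 323 328; 226 323 327; 241 323 327; 256 323 327; 271 322 326; 
board line [[ 0.4662 -0.1542  0.09  ]
 [ 0.4643 -0.164   0.09  ]
 [ 0.4619 -0.174   0.09  ]
 [ 0.4599 -0.1842  0.09  ]
 [ 0.4578 -0.1947  0.09  ]
 [ 0.455  -0.2053  0.09  ]]
yaw -0.21560696762854184
can corners [[ 0.4543 -0.1535  0.09  ]
 [ 0.4775 -0.1581  0.09  ]
 [ 0.4424 -0.2061  0.09  ]
 [ 0.4663 -0.2109  0.09  ]] mean [ 0.4601 -0.1822  0.09  ] 0.023739354650239776 0.05393720030607696
```

View pics/w12a.png

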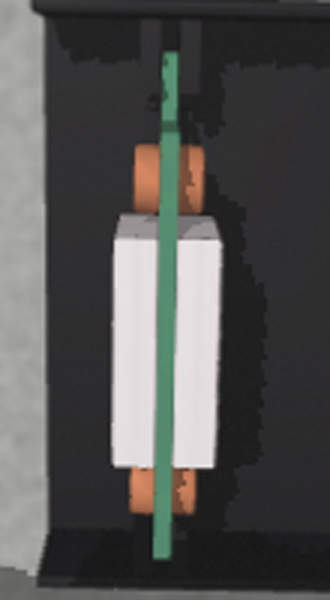

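Can measures 23.7 × 53.9 mm (given as 24 × 54), centred at (.4601, −.1822), yaw −.216. I'll align, half-close the jaws to clear the spare, and descend.

```bash
python3 -m crank '[0.015,0.002,-0.0006,0.018,0.35, 0.02,0,0,0,0.35, 0.03,0,0,0,0.35, 0.03,0,0,0,0.35, 0.025,0,0,0,0.35, 0.015,0,0,0,0.35, 0.01,0,0,0,0.35, 0.005,0,0,0,0.35, 0,0,0,0,0.35, 0,0,0,0,0.35]'; python3 - <<'E'
from h import *
o=get_obs(); im=vision.camera("wrist"); cv2.imwrite("pics/w13.png",im[:,:,::-1]); print(o['tool_pos'],o['contact_force'],o['tcp_rot'])
im=vision.camera("side"); cv2.imwrite("pics/s13.png",cv2.resize(im[195:375,140:320,::-1],None,fx=3.3,fy=3.3))
E
```

```text
t: 15.07
tool_pos: [0.4606, -0.1826, 0.0145]
tcp_rot: [[0.001, 0.977, -0.214], [-0.0, -0.214, -0.977], [-1.0, 0.001, 0.0]]
contact_force: [-0.0, 0.5, 0.2]
grip_width: 0.0556
[ 0.46058986 -0.18256091  0.0144974 ] [-0.000618    0.51413933  0.23113395] [[ 8.09678480e-04  9.76753829e-01 -2.14362548e-01]
 [-3.95406434e-04 -2.14362289e-01 -9.76754141e-01]
 [-9.99999594e-01  8.75617139e-04  2.12650216e-04]]
```

View pics/w13.png

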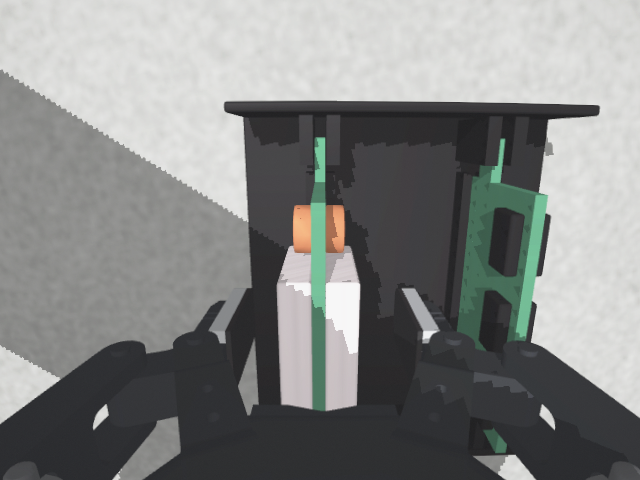

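View pics/s13.png

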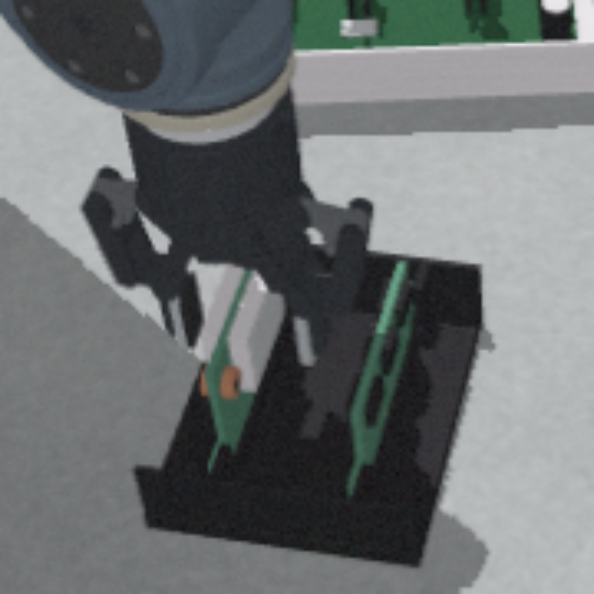

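```bash
python3 -m crank '[0,0,0,0,0.6, 0,0,0,0,0.7, 0,0,0,0,0.8, 0,0,0,0,1, 0,0,0,0,1, 0,0,0,0,1, 0,0,0,0,1, -0.004,0,0,0,1, -0.008,0,0,0,1, -0.01,0,0,0,1]' 45; python3 - <<'E'
from h import *
o=get_obs(); im=vision.camera("side"); cv2.imwrite("pics/s14.png",cv2.resize(im[195:375,140:320,::-1],None,fx=3.3,fy=3.3)); print(o['tool_pos'],o['contact_force'])
E
```

```text
t: 16.0
tool_pos: [0.4599, -0.1822, 0.0363]
tcp_rot: [[-0.001, 0.977, -0.214], [0.0, -0.214, -0.977], [-1.0, -0.001, -0.0]]
contact_force: [-0.5, -0.3, -3.0]
grip_width: 0.0235
[ 0.4598973  -0.18218981  0.03628713] [-0.51989594 -0.26345266 -3.02914301]
```

View pics/s14.png

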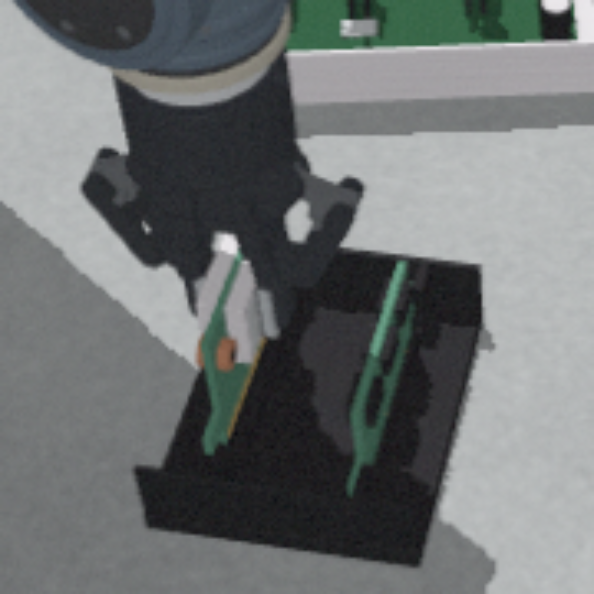

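```bash
python3 -m crank '[-0.02,0,0,0,1, -0.03,0,0,0,1, -0.03,0,0,0,1, -0.015,0,0,0,1, 0,0,0,0,1, 0,0,0,0,1, 0,0,0,0,1, 0,0,0,0,1, 0,0,0,0,1, 0,0,0,0,1]'; python3 plan.py .5055 .197 .135 .013 13 1
```

```text
t: 16.88
tool_pos: [0.4598, -0.1822, 0.13]
tcp_rot: [[-0.001, 0.977, -0.214], [0.001, -0.214, -0.977], [-1.0, -0.001, -0.0]]
contact_force: [-0.3, -0.0, -2.5]
grip_width: 0.0236
[-0.0004, -0.0028, -0.0292, -0.0176, 1.0]
[-0.0004, -0.0023, -0.0293, -0.0176, 1.0]
[-0.0004, -0.0018, -0.0293, -0.0176, 1.0]
[-0.0004, -0.0013, -0.0293, -0.0176, 1.0]
[-0.0004, -0.0008, -0.0294, -0.0176, 1.0]
[-0.0004, -0.0002, -0.0294, -0.0176, 1.0]
[-0.0004, 0.0003, -0.0294, -0.0176, 1.0]
[-0.0004, 0.0008, -0.0294, -0.0176, 1.0]
[-0.0004, 0.0013, -0.0293, -0.0176, 1.0]
[-0.0004, 0.0018, -0.0293, -0.0176, 1.0]
[-0.0004, 0.0024, -0.0293, -0.0176, 1.0]
[-0.0004, 0.0029, -0.0292, -0.0176, 1.0]
[-0.0004, 0.0034, -0.0292, -0.0176, 1.0]
```

```bash
python3 -m crank '[0,-0.002,-0.02,-0.018,1, 0,-0.0023,-0.029,-0.018,1, 0,-0.002,-0.029,-0.018,1, 0,-0.0013,-0.029,-0.018,1, 0,-0.001,-0.029,-0.018,1, 0,0,-0.029,-0.018,1, 0,0,-0.029,-0.018,1, 0,0.001,-0.029,-0.018,1, 0,0.0013,-0.029,-0.018,1, 0,0.002,-0.029,-0.017,1]'; python3 -m crank '[0,0.0024,-0.029,-0.017,1, 0,0.003,-0.029,-0.017,1, 0,0.003,-0.029,-0.015,1, 0,0.001,-0.014,0,1, 0,0,-0.003,0,1, 0,0,0,0,1, 0,0,0,0,1, 0,0,0,0,1, 0,0,0,0,1, 0,0,0,0,1]';  python3 - <<'E'
from h import *
o=get_obs(); im=vision.camera("wrist"); cv2.imwrite("pics/w15.png",im[:,:,::-1]); print(o['tool_pos'],o['contact_force'],o['tcp_rot'])
im=vision.camera("side"); cv2.imwrite("pics/s15.png",im[:,:,::-1])
im=vision.camera("scene"); cv2.imwrite("pics/c15.png",im[:,:,::-1])
cv2.imwrite("pics/c15a.png",cv2.resize(im[110:290,340:550,::-1],None,fx=3.3,fy=3.3))
cv2.imwrite("pics/w15a.png",cv2.resize(cv2.imread("pics/w15.png")[20:330,220:420],None,fx=1.9,fy=1.9,interpolation=cv2.INTER_CUBIC))
E
```

```text
t: 17.72
tool_pos: [0.4928, 0.0986, 0.1305]
tcp_rot: [[-0.001, 0.999, -0.036], [-0.0, -0.036, -0.999], [-1.0, -0.001, 0.0]]
contact_force: [0.5, 0.1, -2.4]
grip_width: 0.0236
t: 18.55
tool_pos: [0.5041, 0.2002, 0.1309]
tcp_rot: [[0.0, 1.0, 0.011], [-0.0, 0.011, -1.0], [-1.0, 0.0, 0.0]]
contact_force: [0.8, 0.6, -2.5]
grip_width: 0.0237
[0.50408085 0.20018739 0.13092667] [ 0.77174446  0.59496276 -2.532055  ] [[ 2.58767769e-05  9.99941048e-01  1.08581622e-02]
 [-4.81719738e-05  1.08581634e-02 -9.99941047e-01]
 [-9.99999999e-01  2.53521923e-05  4.84501082e-05]]
```

View pics/w15.png

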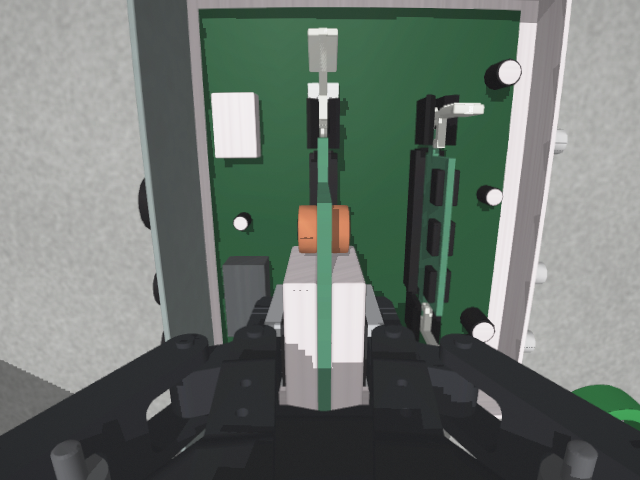

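View pics/c15a.png

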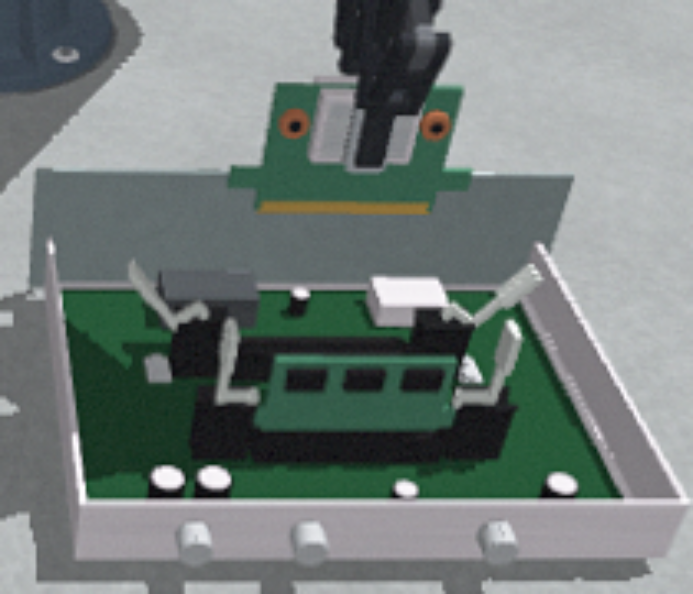

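View pics/s15.png

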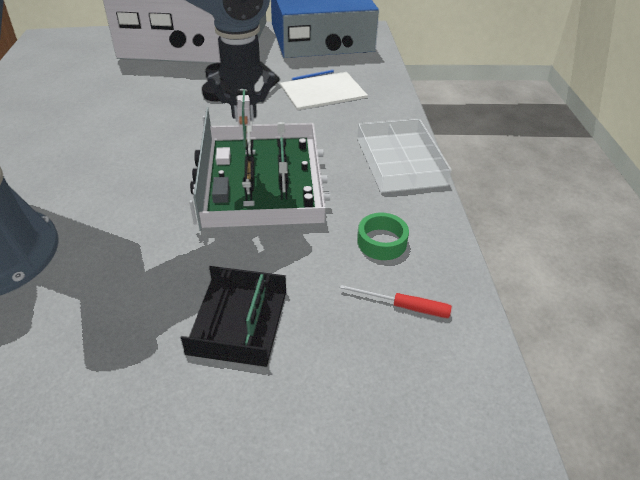

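The wrist view shows the held board upright and aligned with the socket line: ear end near (323,138), can end at row 248, left lever tab at (323,50). The scene view shows it level above the slot. Now I'll measure the board middle in hand.

```bash
python3 - <<'E'
from h import *
np.set_printoptions(precision=4,suppress=True)
s=cv2.imread("pics/w15.png"); cv2.imwrite("pics/w15b.png",cv2.resize(s[20:300,270:380],None,fx=2.1,fy=2.1,interpolation=cv2.INTER_CUBIC))
cv2.imwrite("pics/w15c.png",np.hstack([cv2.resize(s[20:145,290:360],None,fx=4.6,fy=4.6,interpolation=cv2.INTER_CUBIC),cv2.resize(s[130:255,290:360],None,fx=4.6,fy=4.6,interpolation=cv2.INTER_CUBIC)]))
E
```

```text
(no output)
```

View pics/w15c.png

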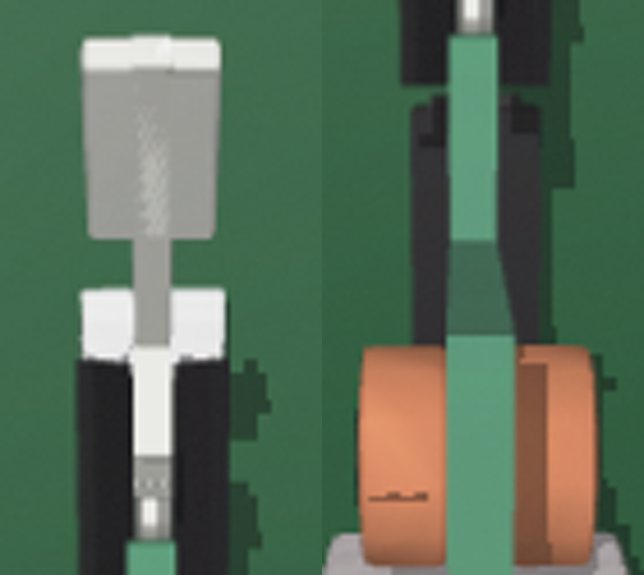

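```bash
python3 - <<'E'
from h import *
np.set_printoptions(precision=4,suppress=True)
o=get_obs(); print(o['tool_pos'])
zo=o['tool_pos'][2]-.002
A=onz("wrist",[[324.3,202.8],[322.8,182.2],[322.8,137.8]],[zo+.078,zo+.028,zo+.028],o)
print("board top end, ear root, ear tip",A, "mids", A[:,1]-[.05,.05,.067])
B=onz("wrist",[[322.6,28.3],[323.3,97.8],[323,97.8]],[.034+.07*np.cos(.65)-.0025*np.sin(.65),.058,.058],o)
print("lever top outer, guide outer",B,"mid",B[:,1]-[.076+.07*np.sin(.65)+.0025*np.cos(.65),.088,.088])
E
```

```text
[0.504  0.2006 0.1309]
board top end, ear root, ear tip [[0.5049 0.2501 0.2069]
 [0.5044 0.2499 0.1569]
 [0.5042 0.2668 0.1569]] mids [0.2001 0.1999 0.1998]
lever top outer, guide outer [[0.5033 0.3229 0.0882]
 [0.504  0.291  0.058 ]
 [0.5038 0.291  0.058 ]] mid [0.2026 0.203  0.203 ]
```

Board middle in hand is at y ≈ .1999 (three features agree within 0.3 mm). Socket middle is at .2026–.203, by both vision and the lever stops, and x matches within 0.5 mm. I'll shift +2.8 mm in y and lower to just above the guides.

```bash
python3 -m crank '[0,0.0003,-0.0013,-0.003,1, 0.005,0,-0.0013,0,1, 0.01,0,0,0,1, 0.015,0,0,0,1, 0.015,0,0,0,1, 0.01,0,0,0,1, 0.008,0,0,0,1, 0,0,0,0,1, 0,0,0,0,1, 0,0,0,0,1]';  python3 - <<'E'
from h import *
o=get_obs(); im=vision.camera("wrist"); cv2.imwrite("pics/w16.png",im[:,:,::-1]); print(o['tool_pos'],o['contact_force'])
s=cv2.imread("pics/w16.png"); cv2.imwrite("pics/w16a.png",cv2.resize(s[10:220,270:380],None,fx=2.8,fy=2.8,interpolation=cv2.INTER_CUBIC))
im=vision.camera("scene"); cv2.imwrite("pics/c16a.png",cv2.resize(im[110:290,340:550,::-1],None,fx=3.3,fy=3.3))
E
```

```text
t: 19.53
tool_pos: [0.5047, 0.2037, 0.0684]
tcp_rot: [[0.001, 1.0, 0.015], [0.0, 0.015, -1.0], [-1.0, 0.001, -0.0]]
contact_force: [-0.0, -0.2, -2.5]
grip_width: 0.0235
[0.5046616  0.20372021 0.06839643] [-0.04955181 -0.18108889 -2.4690253 ]
```

View pics/w16a.png

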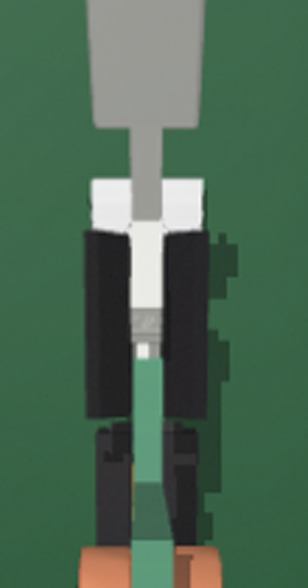

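View pics/c16a.png

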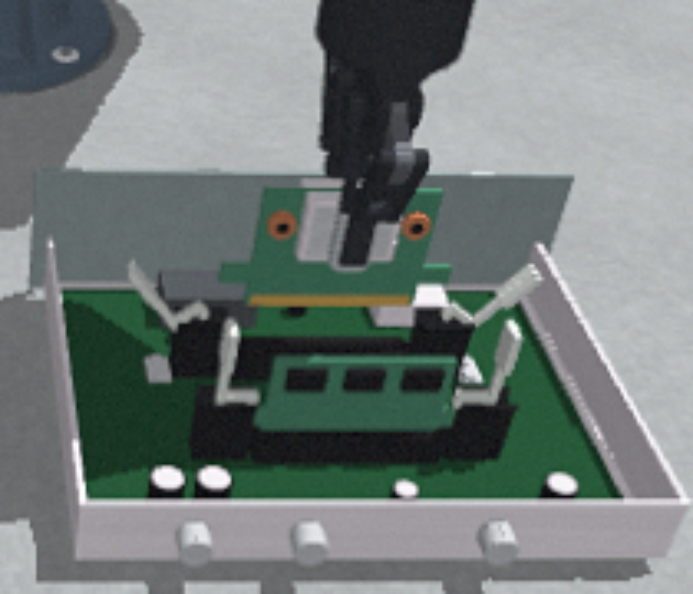

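```bash
python3 -m crank '[0.005,0,0.0004,0,1, 0.005,0,0,0,1, 0.005,0,0,0,1, 0.004,0,0,0,1, 0.003,0,0,0,1, 0.002,0,0,0,1, 0.002,0,0,0,1, 0.002,0,0,0,1, 0,0,0,0,1, 0,0,0,0,1]'
```

```text
t: 20.47
tool_pos: [0.5043, 0.2032, 0.0399]
tcp_rot: [[0.0, 1.0, 0.015], [-0.0, 0.015, -1.0], [-1.0, 0.0, 0.0]]
contact_force: [0.3, 0.5, -2.3]
grip_width: 0.0236
```

```bash
python3 -m crank '[0.0015,0,0,0,1, 0.0015,0,0,0,1, 0.0015,0,0,0,1, 0.0015,0,0,0,1, 0.0015,0,0,0,1, 0.001,0,0,0,1, 0.001,0,0,0,1, 0,0,0,0,1, 0,0,0,0,1, 0,0,0,0,1]'
```

```text
t: 21.3
tool_pos: [0.5043, 0.2032, 0.0304]
tcp_rot: [[0.0, 1.0, 0.015], [0.0, 0.015, -1.0], [-1.0, 0.0, -0.0]]
contact_force: [-0.2, -0.4, -2.1]
grip_width: 0.0231
```

```bash
python3 -m crank '[0.0007,0,0,0,1, 0.0007,0,0,0,1, 0.0007,0,0,0,1, 0.0005,0,0,0,1, 0,0,0,0,1, 0,0,0,0,1, 0,0,0,0,1, 0,0,0,0,1, 0,0,0,0,1, 0,0,0,0,1]';  python3 - <<'E'
from h import *
o=get_obs(); print(o['contact_force'])
im=vision.camera("scene"); cv2.imwrite("pics/c17a.png",cv2.resize(im[110:290,340:550,::-1],None,fx=3.3,fy=3.3))
im=vision.camera("wrist"); cv2.imwrite("pics/w17.png",im[:,:,::-1])
E
```

```text
t: 22.13
tool_pos: [0.5045, 0.2033, 0.0284]
tcp_rot: [[0.001, 1.0, 0.015], [0.0, 0.015, -1.0], [-1.0, 0.001, -0.0]]
contact_force: [-2.2, -0.9, 6.9]
grip_width: 0.0234
[-2.21743471 -0.8604284   6.92655797]
```

View pics/c17a.png

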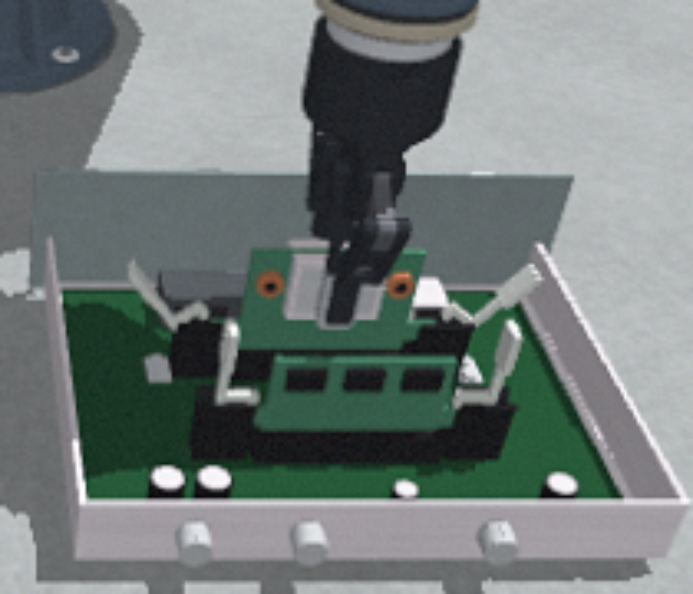

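View pics/w17.png

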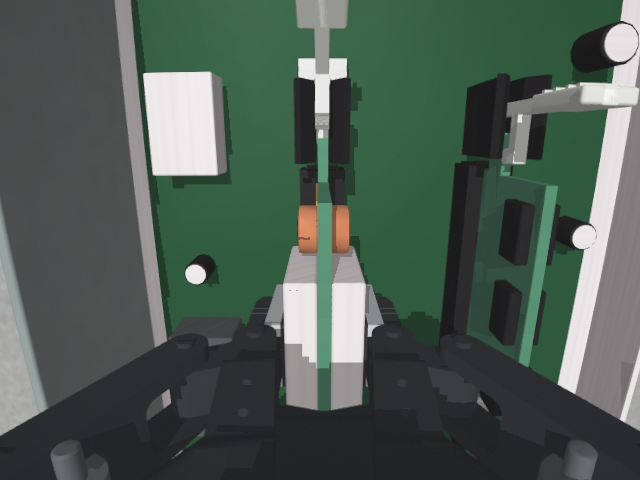

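Force rose at tool z .0284, which puts the board origin at about 26 mm, exactly the contact height (a catch on the slot's end would come 4–11 mm higher). I'll ease off slightly, open, and look.

```bash
python3 -m crank '[-0.0005,0,0,0,1, 0,0,0,0,0.55, 0,0,0,0,0.45, 0,0,0,0,0.35, 0,0,0,0,0.35, 0,0,0,0,0.35, -0.01,0,0,0,0.35, -0.02,0,0,0,0.35, -0.03,0,0,0,0.35, -0.035,0,0,0,0.35]';  python3 - <<'E'
from h import *
o=get_obs(); print(o['contact_force'])
im=vision.camera("scene"); cv2.imwrite("pics/c18a.png",cv2.resize(im[110:290,340:550,::-1],None,fx=3.3,fy=3.3))
im=vision.camera("wrist"); cv2.imwrite("pics/w18.png",im[:,:,::-1])
E
```

```text
t: 23.07
tool_pos: [0.5033, 0.2029, 0.124]
tcp_rot: [[-0.002, 1.0, 0.015], [-0.001, 0.015, -1.0], [-1.0, -0.002, 0.001]]
contact_force: [0.6, 0.3, 0.0]
grip_width: 0.0555
[0.56912654 0.25943093 0.03259057]
```

View pics/c18a.png

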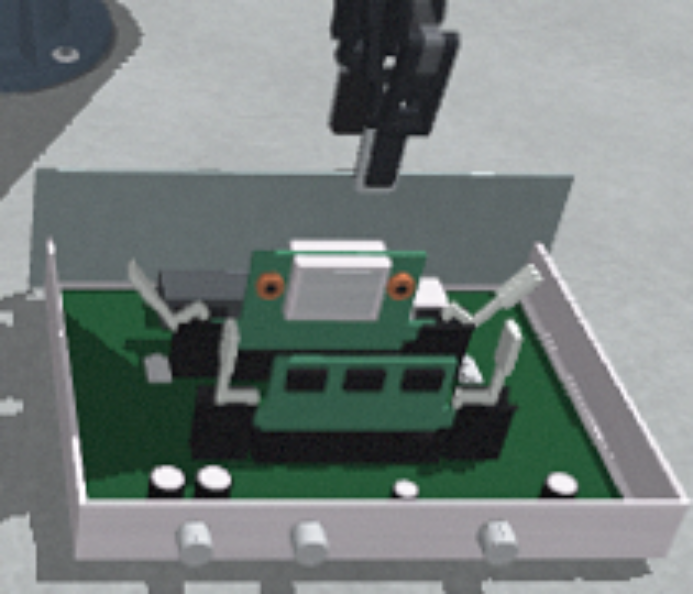

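View pics/w18.png

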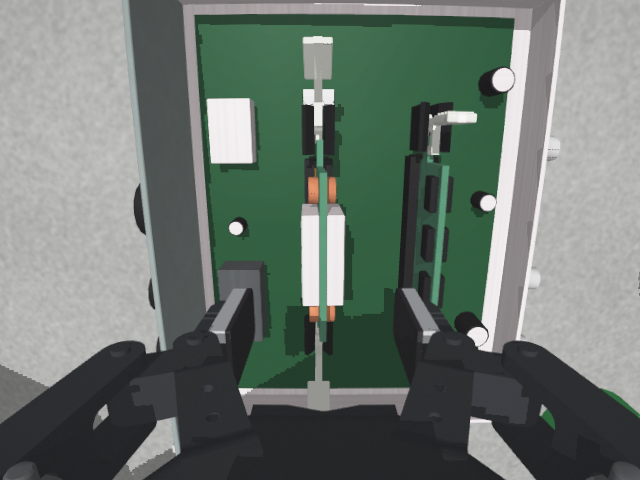

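The board stands by itself on the contacts, and both levers are still fully out. Next I bring the left hook onto its ear, pushing from outside.

```bash
python3 -m crank '[0,0,-0.03,0,1, 0,0,-0.037,0,1, 0,0,-0.037,0,1, 0,0,-0.036,0,1, 0.015,0,0,0,1, 0.03,0,0,0,1, 0.03,0,0,0,1, 0.014,0,0,0,1, 0,0,0,0,1, 0,0,0,0,1]' 20;  python3 - <<'E'
from h import *
o=get_obs(); print(o['tool_pos'],o['contact_force'])
im=vision.camera("wrist"); cv2.imwrite("pics/w19.png",im[:,:,::-1])
E
```

```text
t: 24.0
tool_pos: [0.502, 0.3431, 0.0343]
tcp_rot: [[-0.001, 1.0, 0.015], [-0.0, 0.015, -1.0], [-1.0, -0.001, 0.0]]
contact_force: [-0.9, 0.2, 1.0]
grip_width: -0.0001
[0.50199955 0.34307707 0.03429216] [-0.91896858  0.24399353  1.03829192]
```

View pics/w19.png

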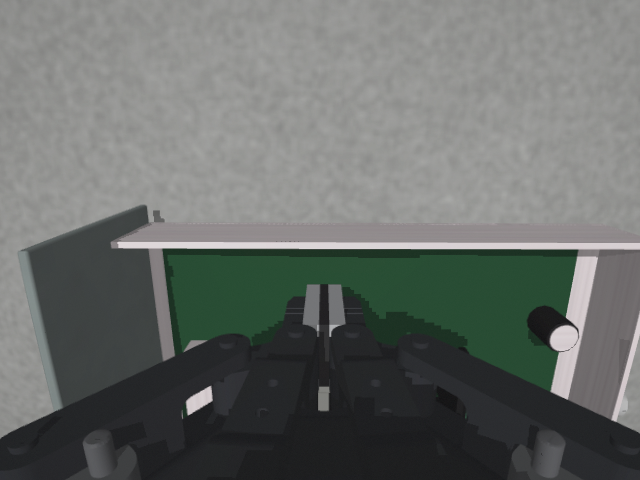

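```bash
python3 -m crank '[0,0,0.005,0,1, 0,0,0.005,0,1, 0,0,0.004,0,1, 0,0,0.003,0,1, 0,0,0.003,0,1, 0,0,0.002,0,1, 0,0,0.002,0,1, 0,0,0.0015,0,1, 0,0,0,0,1, 0,0,0,0,1]';  python3 - <<'E'
from h import *
o=get_obs(); print(o['tool_pos'],o['contact_force'])
im=vision.camera("scene"); cv2.imwrite("pics/c20a.png",cv2.resize(im[110:290,340:550,::-1],None,fx=3.3,fy=3.3))
E
```

```text
t: 24.88
tool_pos: [0.5024, 0.3175, 0.0341]
tcp_rot: [[-0.0, 1.0, 0.015], [-0.0, 0.015, -1.0], [-1.0, -0.0, 0.0]]
contact_force: [-0.1, 0.2, 0.0]
grip_width: -0.0
[0.50238743 0.31746705 0.03410657] [-0.06716423  0.17392565  0.00198279]
```

View pics/c20a.png

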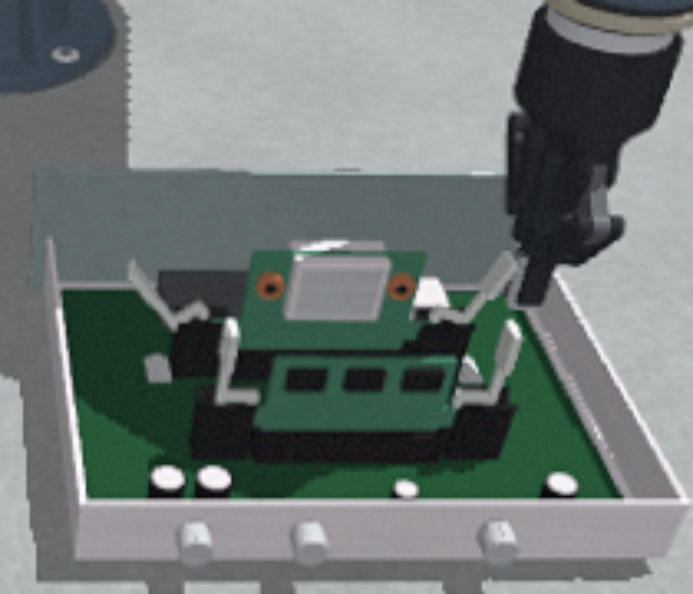

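```bash
python3 -m crank '[0,0,0.0007,0,1, 0,0,0.0007,0,1, 0,0,0.0006,0,1, 0,0,0,0,1, 0,0,0,0,1, 0,0,0,0,1, 0,0,0,0,1, 0,0,0,0,1, 0,0,0,0,1, 0,0,0,0,1]';  python3 - <<'E'
from h import *
for _ in range(3):
    o=get_obs(); print(o['contact_force']); vision.camera("wrist")
E
```

```text
t: 25.77
tool_pos: [0.5026, 0.3157, 0.0343]
tcp_rot: [[-0.0, 1.0, 0.015], [-0.0, 0.015, -1.0], [-1.0, -0.0, 0.0]]
contact_force: [-0.2, 1.7, -0.7]
grip_width: -0.0
[-0.1596799   1.69650764 -0.71122152]
[0.27365482 1.79325633 0.66297485]
[0.67991485 1.81252593 0.7266475 ]
```

```bash
python3 -m crank '[0,0,0.0006,0,1, 0,0,0,0,1, 0,0,0,0,1, -0.001,0,-0.005,0,1, -0.025,0,0,0,1, -0.026,0,0.02,0,1, 0,0,0.036,0,1, 0,0,0.037,0,1, 0,0,0.037,0,1, 0,0,0.037,0,1]';  python3 - <<'E'
from h import *
o=get_obs(); print(o['tool_pos'],o['contact_force'])
im=vision.camera("scene"); cv2.imwrite("pics/c21a.png",cv2.resize(im[110:290,340:550,::-1],None,fx=3.3,fy=3.3))
E
```

```text
t: 26.75
tool_pos: [0.5047, 0.1518, 0.0865]
tcp_rot: [[0.0, 1.0, 0.016], [-0.0, 0.016, -1.0], [-1.0, 0.0, 0.0]]
contact_force: [1.1, -0.4, -0.9]
grip_width: 0.0002
[0.50471546 0.15180894 0.08647733] [ 1.13811084 -0.40152457 -0.86091138]
```

View pics/c21a.png

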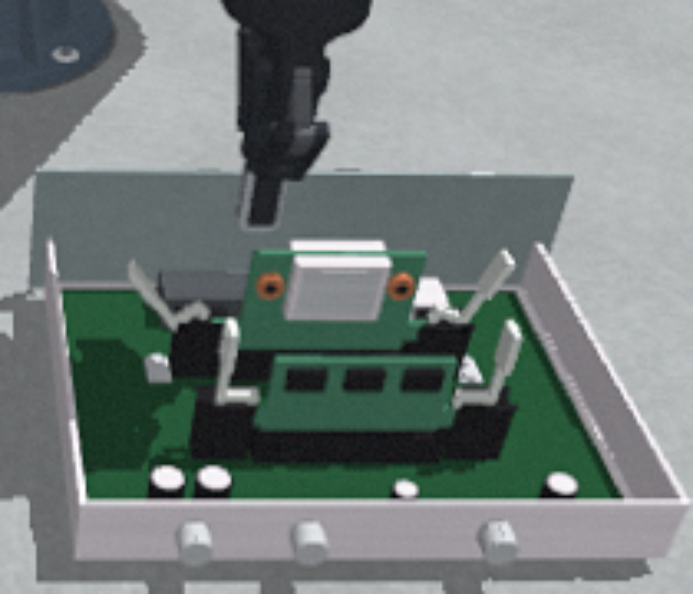

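```bash
python3 -m crank '[0,0,0.03,0,1, 0,0,0.03,0,1, 0,0,0.03,0,1, 0.02,0,0,0,1, 0.026,0,0,0,1, 0.006,0,0,0,1, 0,0,-0.005,0,1, 0,0,-0.005,0,1, 0,0,-0.005,0,1, 0,0,-0.003,0,1]'; python3 -m crank '[0,0,-0.002,0,1, 0,0,-0.002,0,1, 0,0,-0.0015,0,1, 0,0,-0.001,0,1, 0,0,-0.001,0,1, 0,0,0,0,1, 0,0,0,0,1, 0,0,0,0,1, 0,0,0,0,1, 0,0,0,0,1]'; python3 - <<'E'
from h import *
for _ in range(3):
    o=get_obs(); print(o['tool_pos'],o['contact_force']); vision.camera("wrist")
E
```

```text
t: 27.63
tool_pos: [0.5068, 0.0822, 0.0354]
tcp_rot: [[0.002, 1.0, 0.016], [0.0, 0.016, -1.0], [-1.0, 0.002, -0.0]]
contact_force: [-0.4, -1.5, 0.8]
grip_width: 0.0001
t: 28.47
tool_pos: [0.5059, 0.0886, 0.0342]
tcp_rot: [[-0.0, 1.0, 0.015], [0.0, 0.015, -1.0], [-1.0, -0.0, -0.0]]
contact_force: [0.6, 0.5, 0.2]
grip_width: -0.0002
[0.5059064  0.08856703 0.03421613] [0.62286071 0.50642154 0.24916912]
[0.50595197 0.0885847  0.03424844] [-0.83987197  0.48394273 -0.14041971]
[0.50594425 0.08856342 0.03424055] [ 0.56266674  0.11573008 -0.16694649]
```

```bash
python3 -m crank '[0,0,-0.0007,0,1, 0,0,-0.0006,0,1, 0,0,-0.0005,0,1, 0,0,0,0,1, 0,0,0,0,1, 0,0,0,0,1, 0,0,0,0,1, 0,0,0,0,1, 0,0,0,0,1, 0,0,0,0,1]'; python3 - <<'E'
from h import *
for _ in range(3):
    o=get_obs(); print(o['tool_pos'],o['contact_force']); vision.camera("wrist")
im=vision.camera("scene"); cv2.imwrite("pics/c22a.png",cv2.resize(im[110:290,340:550,::-1],None,fx=3.3,fy=3.3))
im=vision.camera("side"); cv2.imwrite("pics/s22a.png",cv2.resize(im[90:240,180:340,::-1],None,fx=3.8,fy=3.8))
E
```

```text
t: 29.45
tool_pos: [0.5059, 0.0904, 0.0343]
tcp_rot: [[0.0, 1.0, 0.015], [-0.0, 0.015, -1.0], [-1.0, 0.0, 0.0]]
contact_force: [0.5, -0.8, 0.3]
grip_width: 0.0001
[0.50594352 0.09039909 0.03426772] [ 0.47041598 -0.84687701  0.30995931]
[0.50596399 0.09041362 0.03427599] [ 0.40558798 -0.17408745 -0.05568345]
[0.50597342 0.09039812 0.03427954] [ 0.11825362 -0.90911407 -0.32116592]
```

View pics/c22a.png

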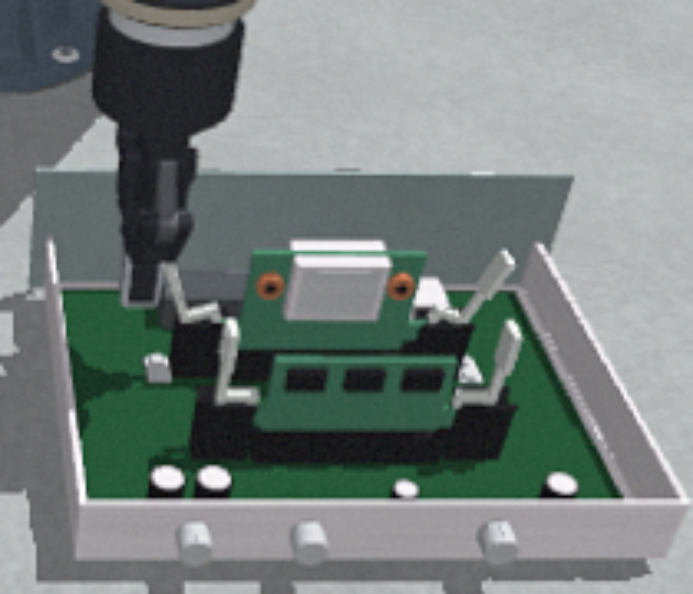

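View pics/s22a.png

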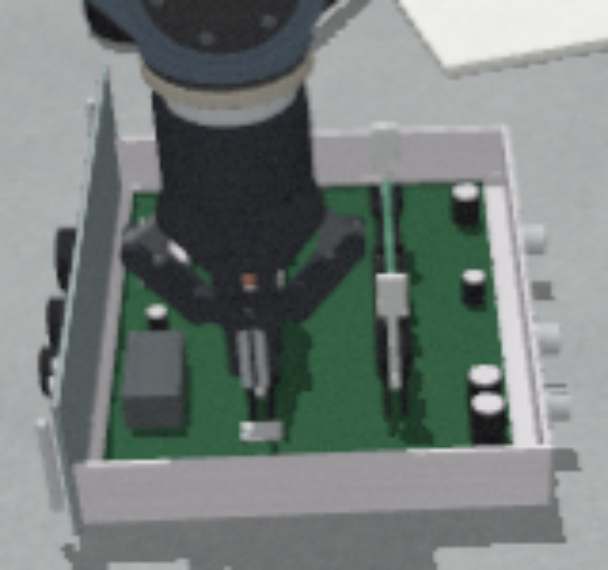

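```bash
python3 -m crank '[0,0,-0.0005,0,1, 0,0,-0.0005,0,1, 0,0,0,0,1, 0,0,0,0,1, 0,0,0,0,1, 0,0,0,0,1, 0,0,0,0,1, 0,0,0,0,1, 0,0,0,0,1, 0,0,0,0,1]'; python3 - <<'E'
from h import *
for _ in range(3):
    o=get_obs(); print(o['tool_pos'],o['contact_force']); vision.camera("wrist")
E
```

```text
t: 30.53
tool_pos: [0.5059, 0.0914, 0.0342]
tcp_rot: [[-0.0, 1.0, 0.015], [0.0, 0.015, -1.0], [-1.0, -0.0, -0.0]]
contact_force: [0.1, -1.6, 0.3]
grip_width: 0.0001
[0.50591727 0.0914082  0.03424489] [ 0.11896539 -1.55242329  0.31604347]
[0.50591908 0.09140623 0.03425025] [ 0.86221832 -2.090352    1.37819019]
[0.50591844 0.09140439 0.03427599] [ 0.02954619 -0.44872756  0.25231323]
```

Both hooks are on the ears or within a hair of them (≈1.5–1.8 N felt on each side). Now the alternating draw starts, left first in a small step.

```bash
python3 -m crank '[-0.001,0,0.005,0,1, -0.026,0,0,0,1, -0.026,0,-0.02,0,1, 0,0,-0.037,0,1, 0,0,-0.037,0,1, 0,0,-0.037,0,1, 0,0,-0.037,0,1, 0,0,-0.037,0,1, 0,0,-0.034,0,1, 0.015,0,-0.002,0,1]'; python3 -m crank '[0.025,0,0,0,1, 0.013,0,0,0,1, 0,0,0,0,1, 0,0,0.004,0,1, 0,0,0.004,0,1, 0,0,0.002,0,1, 0,0,0.002,0,1, 0,0,0.001,0,1, 0,0,0,0,1, 0,0,0,0,1]'
```

```text
t: 31.52
tool_pos: [0.5034, 0.3329, 0.0745]
tcp_rot: [[0.005, 1.0, 0.018], [0.004, 0.018, -1.0], [-1.0, 0.005, -0.004]]
contact_force: [0.9, 0.2, 0.0]
grip_width: 0.0001
t: 32.35
tool_pos: [0.5027, 0.3143, 0.0346]
tcp_rot: [[0.0, 1.0, 0.015], [0.0, 0.015, -1.0], [-1.0, 0.0, -0.0]]
contact_force: [-0.2, -0.4, -0.5]
grip_width: -0.0002
```

```bash
python3 -m crank '[0,0,0.0006,0,1, 0,0,0.0006,0,1, 0,0,0.0006,0,1, 0,0,0.0006,0,1, 0,0,0.0006,0,1, 0,0,0,0,1, 0,0,0,0,1, 0,0,0,0,1, 0,0,0,0,1, 0,0,0,0,1]'; python3 - <<'E'
from h import *
for _ in range(2):
    o=get_obs(); print(o['tool_pos'],o['contact_force']); vision.camera("wrist")
E
```

```text
t: 33.18
tool_pos: [0.5027, 0.3114, 0.0343]
tcp_rot: [[0.0, 1.0, 0.015], [0.0, 0.015, -1.0], [-1.0, 0.0, -0.0]]
contact_force: [0.6, 2.6, 1.4]
grip_width: 0.0003
[0.50268188 0.31142687 0.03430651] [0.63960996 2.61811268 1.42977776]
[0.50267642 0.31141623 0.0343036 ] [-0.57754597  3.23447492  1.4487721 ]
```

```bash
python3 -m crank '[-0.001,0,-0.005,0,1, -0.026,0,0,0,1, -0.026,0,0.02,0,1, 0,0,0.037,0,1, 0,0,0.037,0,1, 0,0,0.037,0,1, 0,0,0.037,0,1, 0,0,0.037,0,1, 0,0,0.03,0,1, 0.015,0,0,0,1]'; python3 -m crank '[0.025,0,0,0,1, 0.013,0,0,0,1, 0,0,-0.004,0,1, 0,0,-0.004,0,1, 0,0,-0.002,0,1, 0,0,-0.002,0,1, 0,0,-0.001,0,1, 0,0,-0.001,0,1, 0,0,-0.001,0,1, 0,0,0,0,1]'; python3 - <<'E'
from h import *
for _ in range(2):
    o=get_obs(); print(o['tool_pos'],o['contact_force']); vision.camera("wrist")
im=vision.camera("scene"); cv2.imwrite("pics/c23a.png",cv2.resize(im[110:290,340:550,::-1],None,fx=3.3,fy=3.3))
E
```

```text
t: 34.12
tool_pos: [0.5073, 0.0774, 0.074]
tcp_rot: [[0.003, 1.0, 0.012], [-0.001, 0.012, -1.0], [-1.0, 0.003, 0.001]]
contact_force: [1.5, -0.0, 0.3]
grip_width: 0.0003
t: 34.95
tool_pos: [0.5062, 0.0965, 0.0346]
tcp_rot: [[0.001, 1.0, 0.015], [-0.0, 0.015, -1.0], [-1.0, 0.001, 0.0]]
contact_force: [0.7, -3.6, 1.0]
grip_width: -0.0005
[0.50616659 0.09645461 0.03461434] [ 0.65792738 -3.55370524  0.97079063]
[0.50610912 0.09642785 0.0345234 ] [ 0.21522501 -2.28593976  1.14942057]
```

View pics/c23a.png

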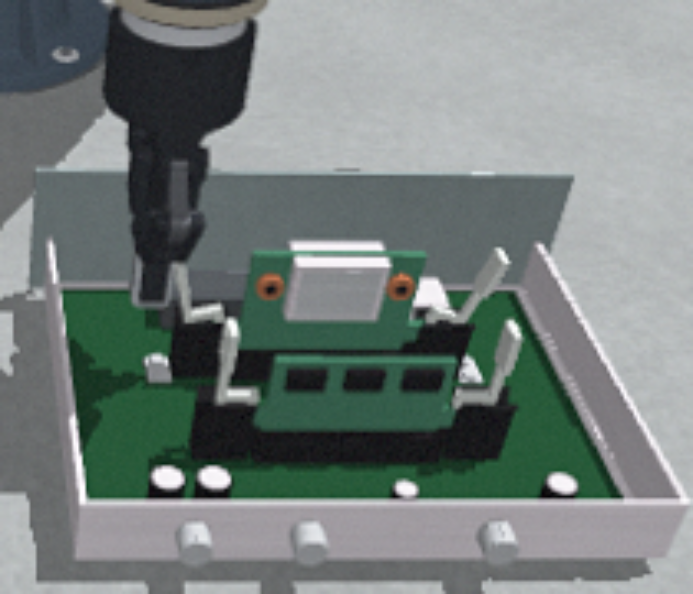

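```bash
python3 -m crank '[-0.001,0,0.005,0,1, -0.026,0,0,0,1, -0.026,0,-0.02,0,1, 0,0,-0.037,0,1, 0,0,-0.037,0,1, 0,0,-0.037,0,1, 0,0,-0.037,0,1, 0,0,-0.037,0,1, 0,0,-0.03,0,1, 0.015,0,0,0,1]'; python3 -m crank '[0.025,0,0,0,1, 0.013,0,0.004,0,1, 0,0,0.005,0,1, 0,0,0.005,0,1, 0,0,0.0015,0,1, 0,0,0.0015,0,1, 0,0,0.0015,0,1, 0,0,0.0015,0,1, 0,0,0.001,0,1, 0,0,0,0,1]'; python3 - <<'E'
from h import *
for _ in range(2):
    o=get_obs(); print(o['tool_pos'],o['contact_force']); vision.camera("wrist")
E
```

```text
t: 35.93
tool_pos: [0.5032, 0.3318, 0.0743]
tcp_rot: [[0.004, 1.0, 0.018], [0.004, 0.018, -1.0], [-1.0, 0.004, -0.004]]
contact_force: [0.5, 0.3, -0.7]
grip_width: -0.0002
t: 36.77
tool_pos: [0.5035, 0.3061, 0.0357]
tcp_rot: [[0.002, 1.0, 0.015], [0.002, 0.015, -1.0], [-1.0, 0.002, -0.002]]
contact_force: [-0.8, 5.1, 1.3]
grip_width: 0.0002
[0.50353608 0.3061131  0.03567831] [-0.78928751  5.08377861  1.33921871]
[0.50352198 0.30606149 0.03560544] [-0.06994777  4.25892781  2.37238409]
```

```bash
python3 -m crank '[-0.001,0,-0.005,0,1, -0.026,0,0,0,1, -0.026,0,0.02,0,1, 0,0,0.037,0,1, 0,0,0.037,0,1, 0,0,0.037,0,1, 0,0,0.037,0,1, 0,0,0.037,0,1, 0,0,0.025,0,1, 0.015,0,0,0,1]'; python3 -m crank '[0.025,0,0,0,1, 0.013,0,-0.005,0,1, 0,0,-0.005,0,1, 0,0,-0.004,0,1, 0,0,-0.002,0,1, 0,0,-0.0015,0,1, 0,0,-0.0015,0,1, 0,0,-0.0015,0,1, 0,0,-0.0015,0,1, 0,0,0,0,1]'; python3 - <<'E'
from h import *
for _ in range(2):
    o=get_obs(); print(o['tool_pos'],o['contact_force']); vision.camera("wrist")
im=vision.camera("scene"); cv2.imwrite("pics/c24a.png",cv2.resize(im[110:290,340:550,::-1],None,fx=3.3,fy=3.3))
E
```

```text
t: 37.7
tool_pos: [0.5076, 0.0766, 0.0743]
tcp_rot: [[0.004, 1.0, 0.012], [-0.001, 0.012, -1.0], [-1.0, 0.004, 0.001]]
contact_force: [0.8, 0.9, 0.3]
grip_width: -0.0001
t: 38.53
tool_pos: [0.5064, 0.1021, 0.0356]
tcp_rot: [[0.002, 1.0, 0.016], [-0.001, 0.016, -1.0], [-1.0, 0.002, 0.001]]
contact_force: [-2.1, -6.2, 3.6]
grip_width: -0.0001
[0.50637986 0.10214387 0.03560068] [-2.10458964 -6.24009049  3.61223461]
[0.50639252 0.10213146 0.03558675] [-0.38042335 -5.40530434  2.69101295]
```

View pics/c24a.png

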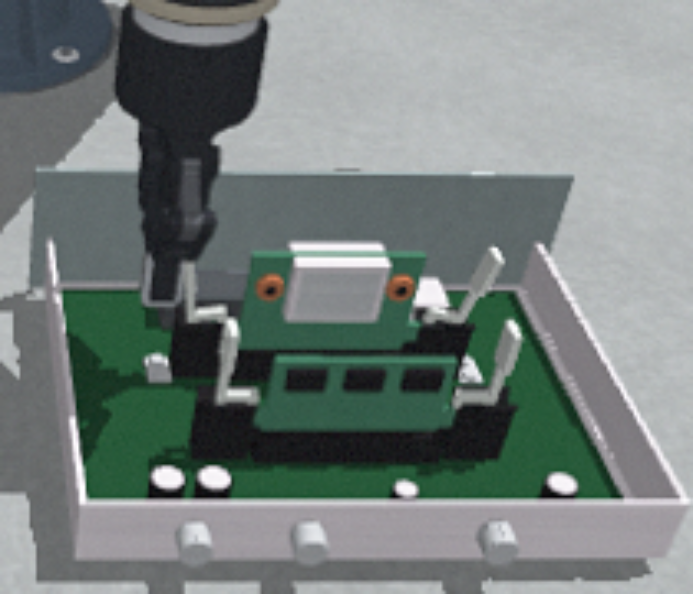

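```bash
python3 -m crank '[-0.001,0,0.005,0,1, -0.026,0,0,0,1, -0.026,0,-0.02,0,1, 0,0,-0.037,0,1, 0,0,-0.037,0,1, 0,0,-0.037,0,1, 0,0,-0.037,0,1, 0,0,-0.037,0,1, 0,0,-0.024,0,1, 0.015,0,0,0,1]'; python3 -m crank '[0.025,0,0.004,0,1, 0.013,0,0.005,0,1, 0.001,0,0.005,0,1, 0,0,0.004,0,1, 0,0,0.002,0,1, 0,0,0.0015,0,1, 0,0,0.0015,0,1, 0,0,0.0015,0,1, 0,0,0.0015,0,1, 0,0,0.001,0,1]'; python3 - <<'E'
from h import *
for _ in range(2):
    o=get_obs(); print(o['tool_pos'],o['contact_force']); vision.camera("wrist")
E
```

```text
t: 39.52
tool_pos: [0.5037, 0.3316, 0.0754]
tcp_rot: [[0.006, 1.0, 0.019], [0.004, 0.019, -1.0], [-1.0, 0.006, -0.004]]
contact_force: [-0.1, 1.0, 0.9]
grip_width: 0.0001
t: 40.35
tool_pos: [0.5037, 0.3005, 0.0354]
tcp_rot: [[0.003, 1.0, 0.015], [0.003, 0.015, -1.0], [-1.0, 0.003, -0.003]]
contact_force: [-1.7, 6.1, 1.8]
grip_width: -0.0
[0.50368756 0.30051839 0.03536626] [-1.72690861  6.0683429   1.82252695]
[0.50371742 0.30026413 0.03531525] [-1.0894674   3.69143347  2.11973363]
```

```bash
python3 -m crank '[-0.001,0,-0.005,0,1, -0.026,0,0,0,1, -0.026,0,0.02,0,1, 0,0,0.037,0,1, 0,0,0.037,0,1, 0,0,0.037,0,1, 0,0,0.037,0,1, 0,0,0.037,0,1, 0,0,0.018,0,1, 0.015,0,0,0,1]'; python3 -m crank '[0.025,0,-0.005,0,1, 0.013,0,-0.005,0,1, 0.001,0,-0.004,0,1, 0,0,-0.004,0,1, 0,0,-0.0015,0,1, 0,0,-0.0015,0,1, 0,0,-0.0015,0,1, 0,0,-0.0015,0,1, 0,0,-0.0015,0,1, 0,0,-0.0005,0,1]'; python3 - <<'E'
from h import *
for _ in range(2):
    o=get_obs(); print(o['tool_pos'],o['contact_force']); vision.camera("wrist")
im=vision.camera("scene"); cv2.imwrite("pics/c25a.png",cv2.resize(im[110:290,340:550,::-1],None,fx=3.3,fy=3.3))
E
```

```text
t: 41.28
tool_pos: [0.5082, 0.0783, 0.074]
tcp_rot: [[0.005, 1.0, 0.012], [-0.0, 0.012, -1.0], [-1.0, 0.005, 0.0]]
contact_force: [0.0, 0.2, 0.9]
grip_width: -0.0002
t: 42.12
tool_pos: [0.5064, 0.1074, 0.0335]
tcp_rot: [[0.002, 1.0, 0.015], [-0.0, 0.015, -1.0], [-1.0, 0.002, 0.0]]
contact_force: [-0.4, -3.1, 1.9]
grip_width: -0.0001
[0.50640298 0.10738313 0.03354401] [-0.41738977 -3.14550592  1.85591063]
[0.50642862 0.10746766 0.03344289] [-0.28833018 -2.42335299  1.31426083]
```

View pics/c25a.png

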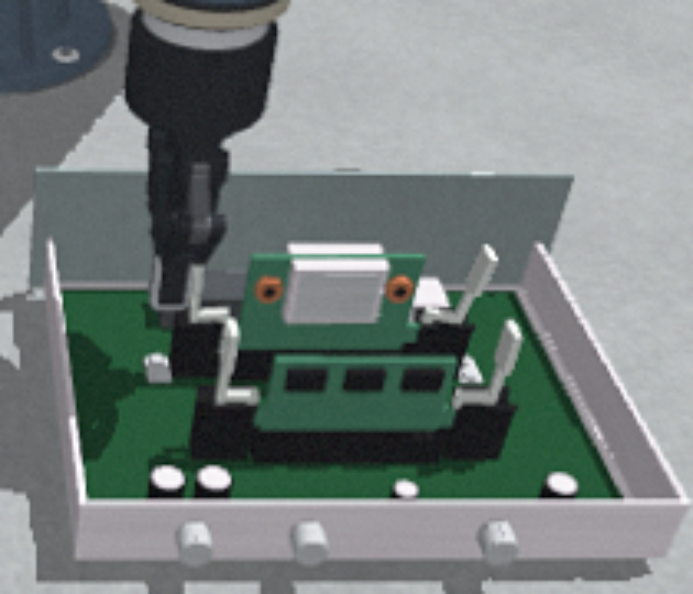

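```bash
python3 -m crank '[-0.001,0,0.005,0,1, -0.026,0,0,0,1, -0.026,0,-0.02,0,1, 0,0,-0.037,0,1, 0,0,-0.037,0,1, 0,0,-0.037,0,1, 0,0,-0.037,0,1, 0,0,-0.037,0,1, 0,0,-0.018,0,1, 0.015,0,0,0,1]'; python3 -m crank '[0.025,0,0.005,0,1, 0.013,0,0.005,0,1, 0,0,0.005,0,1, 0,0,0.005,0,1, 0,0,0.003,0,1, 0,0,0.0015,0,1, 0,0,0.0015,0,1, 0,0,0.0015,0,1, 0,0,0.0015,0,1, 0,0,0.001,0,1]'; python3 - <<'E'
from h import *
for _ in range(2):
    o=get_obs(); print(o['tool_pos'],o['contact_force']); vision.camera("wrist")
E
```

```text
t: 43.1
tool_pos: [0.5036, 0.3298, 0.0726]
tcp_rot: [[0.005, 1.0, 0.018], [0.004, 0.018, -1.0], [-1.0, 0.005, -0.003]]
contact_force: [0.4, -1.3, 0.3]
grip_width: -0.0002
t: 43.93
tool_pos: [0.5035, 0.2958, 0.0333]
tcp_rot: [[0.002, 1.0, 0.015], [0.001, 0.015, -1.0], [-1.0, 0.002, -0.001]]
contact_force: [-0.4, 3.9, 1.5]
grip_width: -0.0001
[0.50354317 0.29575889 0.03325724] [-0.41098484  3.94536074  1.48028599]
[0.50343704 0.29547935 0.03301861] [1.33435782 2.29515769 0.39571374]
```

```bash
python3 -m crank '[-0.001,0,-0.005,0,1, -0.026,0,0,0,1, -0.026,0,0.02,0,1, 0,0,0.037,0,1, 0,0,0.037,0,1, 0,0,0.037,0,1, 0,0,0.037,0,1, 0,0,0.037,0,1, 0,0,0.012,0,1, 0.015,0,0,0,1]'; python3 -m crank '[0.025,0,-0.005,0,1, 0.013,0,-0.005,0,1, 0,0,-0.005,0,1, 0,0,-0.004,0,1, 0,0,-0.002,0,1, 0,0,-0.0015,0,1, 0,0,-0.0015,0,1, 0,0,-0.0015,0,1, 0,0,-0.001,0,1, 0,0,0,0,1]'; python3 - <<'E'
from h import *
for _ in range(2):
    o=get_obs(); print(o['tool_pos'],o['contact_force']); vision.camera("wrist")
E
```

```text
t: 44.87
tool_pos: [0.5076, 0.081, 0.0721]
tcp_rot: [[0.003, 1.0, 0.012], [-0.0, 0.012, -1.0], [-1.0, 0.003, 0.0]]
contact_force: [0.6, -0.3, 0.9]
grip_width: 0.0002
t: 45.7
tool_pos: [0.5059, 0.11, 0.0326]
tcp_rot: [[0.001, 1.0, 0.015], [0.0, 0.015, -1.0], [-1.0, 0.001, -0.0]]
contact_force: [-0.3, -1.3, -0.3]
grip_width: 0.0001
[0.50593237 0.10998029 0.03261094] [-0.28994149 -1.30303488 -0.30898355]
[0.50579804 0.10997372 0.03247023] [ 0.7117303  -0.58270356  0.26710714]
```

```bash
python3 -m crank '[0,0,-0.0008,0,1, 0,0,-0.0008,0,1, 0,0,-0.0006,0,1, 0,0,-0.0006,0,1, 0,0,0,0,1, 0,0,0,0,1, 0,0,0,0,1, 0,0,0,0,1, 0,0,0,0,1, 0,0,0,0,1]'; python3 - <<'E'
from h import *
for _ in range(2):
    o=get_obs(); print(o['tool_pos'],o['contact_force']); vision.camera("wrist")
E
```

```text
t: 46.63
tool_pos: [0.5056, 0.1127, 0.0322]
tcp_rot: [[-0.0, 1.0, 0.015], [0.0, 0.015, -1.0], [-1.0, -0.0, -0.0]]
contact_force: [0.6, -1.5, 1.0]
grip_width: 0.0001
[0.50560299 0.11274958 0.03224275] [ 0.5606822 -1.5336901  0.9865093]
[0.50558324 0.11273104 0.03223253] [ 0.23440448 -2.03368648 -0.75674762]
```

```bash
python3 -m crank '[0,0,-0.0005,0,1, 0,0,-0.0004,0,1, 0,0,0,0,1, 0,0,0,0,1, 0,0,0,0,1, 0,0,0,0,1, 0,0,0,0,1, 0,0,0,0,1, 0,0,0,0,1, 0,0,0,0,1]'; python3 - <<'E'
from h import *
for _ in range(2):
    o=get_obs(); print(o['tool_pos'],o['contact_force']); vision.camera("wrist")
E
```

```text
t: 47.57
tool_pos: [0.5056, 0.1133, 0.0323]
tcp_rot: [[-0.0, 1.0, 0.015], [-0.0, 0.015, -1.0], [-1.0, -0.0, 0.0]]
contact_force: [0.2, -5.8, 1.8]
grip_width: -0.0
[0.50560102 0.11333131 0.03228872] [ 0.22597409 -5.77783103  1.83205691]
[0.5056203  0.11330404 0.03231185] [ 0.38777079 -4.78220193  0.65475421]
```

Right lever is home: stiff stop at y .1133 against .1132 predicted. Now the left lever's last stretch.

```bash
python3 -m crank '[-0.001,0,0.005,0,1, -0.026,0,0,0,1, -0.026,0,-0.02,0,1, 0,0,-0.037,0,1, 0,0,-0.037,0,1, 0,0,-0.037,0,1, 0,0,-0.037,0,1, 0,0,-0.037,0,1, 0,0,-0.01,0,1, 0.015,0,0,0,1]'; python3 -m crank '[0.025,0,0.005,0,1, 0.013,0,0.005,0,1, 0,0,0.005,0,1, 0,0,0.005,0,1, 0,0,0.004,0,1, 0,0,0.0015,0,1, 0,0,0.0015,0,1, 0,0,0.0015,0,1, 0,0,0.001,0,1, 0,0,0,0,1]'; python3 - <<'E'
from h import *
for _ in range(2):
    o=get_obs(); print(o['tool_pos'],o['contact_force']); vision.camera("wrist")
E
```

```text
t: 48.5
tool_pos: [0.5033, 0.3271, 0.0722]
tcp_rot: [[0.004, 1.0, 0.018], [0.003, 0.018, -1.0], [-1.0, 0.004, -0.003]]
contact_force: [0.1, 0.4, 0.3]
grip_width: 0.0002
t: 49.33
tool_pos: [0.5032, 0.2943, 0.0327]
tcp_rot: [[0.001, 1.0, 0.015], [0.001, 0.015, -1.0], [-1.0, 0.001, -0.001]]
contact_force: [-0.4, 1.8, 0.6]
grip_width: 0.0002
[0.50316177 0.29430578 0.03270843] [-0.37402058  1.8198177   0.58788226]
[0.50303854 0.2942368  0.03253239] [0.11136968 1.29442064 1.20621251]
```

```bash
python3 -m crank '[0,0,0.0007,0,1, 0,0,0.0007,0,1, 0,0,0.0005,0,1, 0,0,0,0,1, 0,0,0,0,1, 0,0,0,0,1, 0,0,0,0,1, 0,0,0,0,1, 0,0,0,0,1, 0,0,0,0,1]'; python3 - <<'E'
from h import *
for _ in range(2):
    o=get_obs(); print(o['tool_pos'],o['contact_force']); vision.camera("wrist")
E
```

```text
t: 50.27
tool_pos: [0.5029, 0.2922, 0.0323]
tcp_rot: [[0.0, 1.0, 0.015], [0.0, 0.015, -1.0], [-1.0, 0.0, -0.0]]
contact_force: [0.8, 2.7, 2.6]
grip_width: -0.0002
[0.50294863 0.29220062 0.03227758] [0.7570535  2.68676057 2.55527147]
[0.5029454  0.29219429 0.03229866] [0.26359071 2.65341347 2.17959815]
```

```bash
python3 -m crank '[0,0,0.0004,0,1, 0,0,0.0003,0,1, 0,0,0,0,1, 0,0,0,0,1, 0,0,0,0,1, 0,0,0,0,1, 0,0,0,0,1, 0,0,0,0,1, 0,0,0,0,1, 0,0,0,0,1]'; python3 - <<'E'
from h import *
for _ in range(2):
    o=get_obs(); print(o['tool_pos'],o['contact_force']); vision.camera("wrist")
E
```

```text
t: 51.2
tool_pos: [0.503, 0.292, 0.0323]
tcp_rot: [[0.0, 1.0, 0.015], [0.001, 0.015, -1.0], [-1.0, 0.0, -0.001]]
contact_force: [-0.3, 6.7, 0.6]
grip_width: -0.0
[0.50297908 0.29199287 0.03233416] [-0.31400013  6.72802377  0.60015493]
[0.50300672 0.29198487 0.03234166] [-0.67007786  7.20651156  1.07528256]
```

Left lever is at its stop as well (7 N stiff, y .2920 against .2921 predicted). I'll back off and check.

```bash
python3 -m crank '[0,0,-0.006,0,1, -0.03,0,0,0,1, -0.035,0,0,0,1, -0.035,0,0,0,1, -0.035,0,0.03,0,1, -0.03,0,0.035,0,1, 0,0,0.035,0,1, 0,0,0.025,0,1, 0,0,0,0,1, 0,0,0,0,1]'; python3 - <<'E'
from h import *
o=get_obs(); print(o['tool_pos'],o['contact_force'])
im=vision.camera("wrist"); cv2.imwrite("pics/w30.png",im[:,:,::-1])
im=vision.camera("scene"); cv2.imwrite("pics/c30.png",im[:,:,::-1]); cv2.imwrite("pics/c30a.png",cv2.resize(im[140:290,340:550,::-1],None,fx=3.6,fy=3.6,interpolation=cv2.INTER_CUBIC))
im=vision.camera("side"); cv2.imwrite("pics/s30.png",im[:,:,::-1])
E
```

```text
t: 52.13
tool_pos: [0.5045, 0.1777, 0.191]
tcp_rot: [[-0.001, 1.0, 0.013], [-0.0, 0.013, -1.0], [-1.0, -0.001, 0.0]]
contact_force: [-0.2, -0.2, -0.3]
grip_width: -0.0001
[0.50448005 0.17773922 0.19095374] [-0.20234477 -0.16025349 -0.32894703]
```

View pics/w30.png

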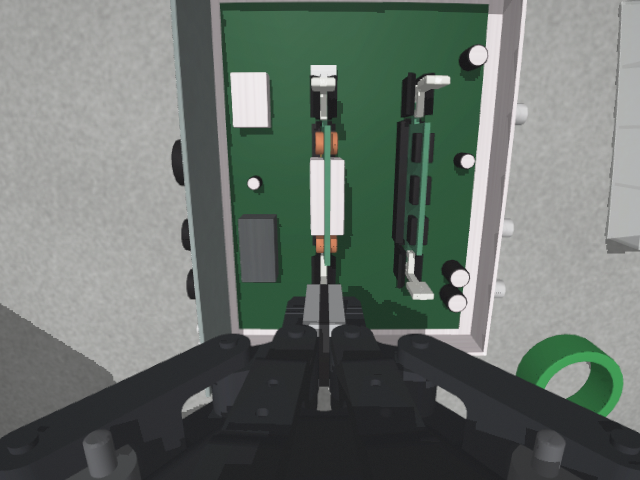

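View pics/c30a.png

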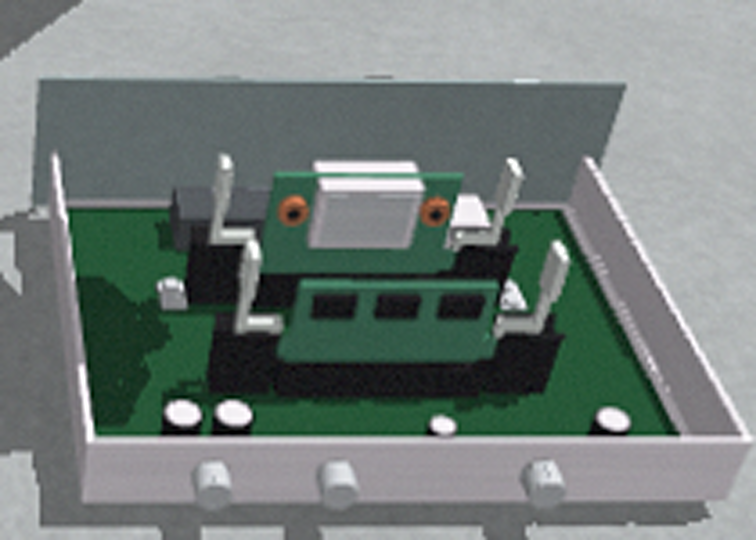

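View pics/s30.png

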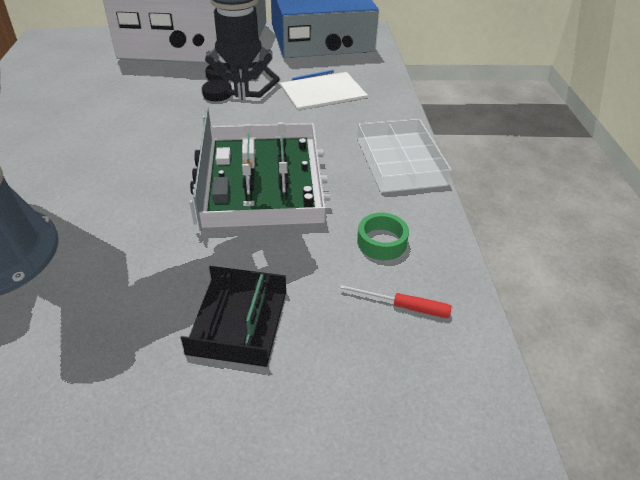

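Both front levers now stand parallel to the home rear ones, and nothing else has moved. I'll check numerically for level and lever angles.

```bash
python3 - <<'E'
from h import *
np.set_printoptions(precision=1,suppress=True)
c=cv2.imread("pics/c30.png")
f=lambda y:.5045+.0145*(.2027-y)
z=lambda q:(np.array(q)-[340,140])*3.6
for n,s in (("R",-1),("L",1)):
    for a in (0,.05,.1): 
        y=.2027+s*(.076+.07*np.sin(a)); print(n,a,"scene crop px top",z(proj("scene",[f(y),y,.034+.07*np.cos(a)])), "pin",z(proj("scene",[f(y),.2027+s*.076,.034])))
for zz in (.099,.1015,.104): print("board top ends",zz,z(proj("scene",[[f(.1527)+.002,.1527,zz],[f(.2527)+.002,.2527,zz]])).ravel())
w=cv2.imread("pics/c30.png")
cv2.imwrite("pics/c30b.png",cv2.resize(w[165:225,385:500],None,fx=6.9,fy=6.9,interpolation=cv2.INTER_CUBIC))
E
```

```text
R 0 scene crop px top [[226.5 162.8]] pin [[209.9 270.4]]
R 0.05 scene crop px top [[219.8 162.9]] pin [[209.9 270.5]]
R 0.1 scene crop px top [[213.1 163.3]] pin [[210.  270.5]]
L 0 scene crop px top [[513.6 165. ]] pin [[482.7 271.6]]
L 0.05 scene crop px top [[520.1 165.2]] pin [[482.6 271.5]]
L 0.1 scene crop px top [[526.4 165.7]] pin [[482.6 271.5]]
board top ends 0.099 [275.2 173.3 463.7 174.7]
board top ends 0.1015 [276.  169.3 464.8 170.7]
board top ends 0.104 [276.7 165.3 465.9 166.7]
```

View pics/c30b.png

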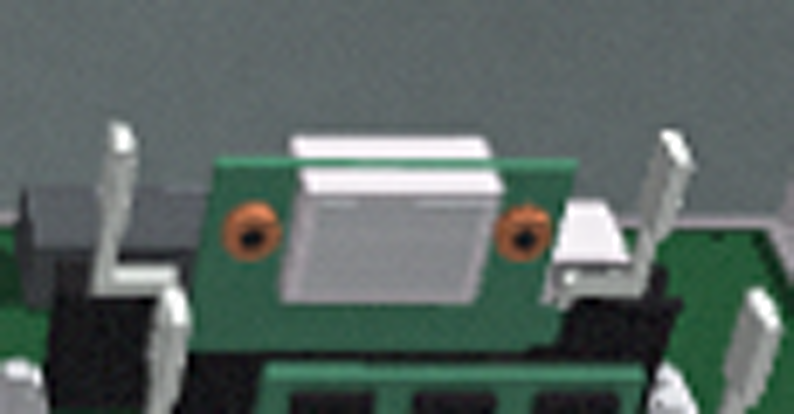

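Board top ends sit at z ≈ 99 mm, which is home and level (within about 1 px). The left lever reads 0. The right lever reads about 0.02, which is within a pixel, so I'll re-touch it to be sure.

```bash
python3 -m crank '[0.02,0,0.03,0,1, 0.02,0,0.03,0,1, 0.02,0,0.031,0,1, 0.035,0,0,0,1, 0.035,0,0,0,1, 0.027,0,0,0,1, 0,0,0,0,1, 0,0,-0.005,0,1, 0,0,-0.006,0,1, 0,0,-0.006,0,1]'; python3 -m crank '[0,0,-0.004,0,1, 0,0,-0.002,0,1, 0,0,-0.0015,0,1, 0,0,-0.0015,0,1, 0,0,-0.001,0,1, 0,0,0,0,1, 0,0,0,0,1, 0,0,0,0,1, 0,0,0,0,1, 0,0,0,0,1]'
```

```text
t: 53.12
tool_pos: [0.5069, 0.1059, 0.0358]
tcp_rot: [[0.003, 1.0, 0.016], [0.0, 0.016, -1.0], [-1.0, 0.003, -0.0]]
contact_force: [0.2, 0.3, 0.1]
grip_width: 0.0004
t: 53.95
tool_pos: [0.5059, 0.1136, 0.0346]
tcp_rot: [[0.001, 1.0, 0.015], [-0.001, 0.015, -1.0], [-1.0, 0.0, 0.001]]
contact_force: [-1.9, -9.6, 5.7]
grip_width: 0.0
```

The right lever is firmly at its stop. Retreating clear.

```bash
python3 -m crank '[0,0,0.007,0,1, 0,0,0.004,0,1, -0.03,0,0,0,1, -0.035,0,0,0,1, -0.035,0,0,0,1, -0.035,0,0,0,1, -0.02,0,0,0,1, 0,0,0,0,1, 0,0,0,0,1, 0,0,0,0,1]'; python3 - <<'E'
from h import *
o=get_obs(); print(o['t'],o['tool_pos'],o['contact_force'])
im=vision.camera("scene"); cv2.imwrite("pics/c31.png",im[:,:,::-1]); cv2.imwrite("pics/c31a.png",cv2.resize(im[140:290,340:550,::-1],None,fx=3.6,fy=3.6,interpolation=cv2.INTER_CUBIC))
E
```

```text
t: 54.78
tool_pos: [0.5052, 0.1035, 0.188]
tcp_rot: [[-0.001, 1.0, 0.015], [-0.0, 0.015, -1.0], [-1.0, -0.001, 0.0]]
contact_force: [-0.4, 0.5, -0.3]
grip_width: 0.0003
54.7833 [0.50516499 0.1035399  0.18803181] [-0.41238998  0.46382089 -0.33200605]
```

View pics/c31a.png

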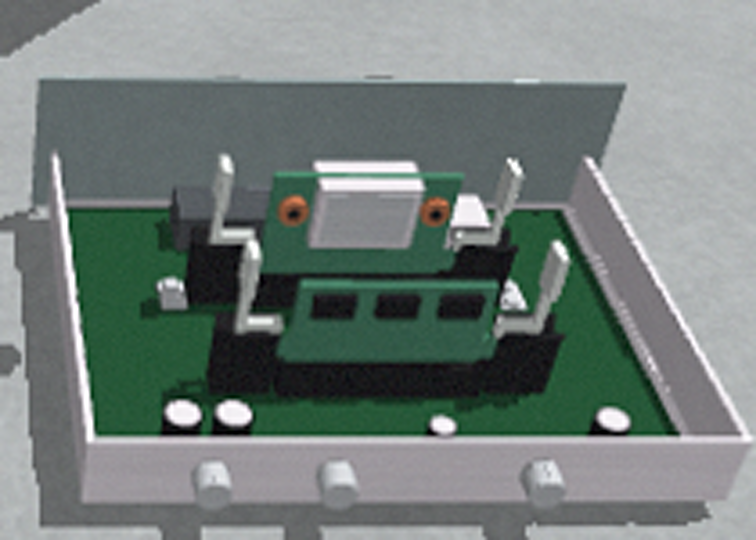

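The board is home and level, both front levers stand upright like the rear pair, and the robot is clear at 54.8 s. Handing in.

```bash
python3 -c "
from workcell import env
print(env.finish_job())"
```

```text
the job is handed in; nothing more can be done
None
```

The filter board is fully home in the front socket, drawn down by the two levers alone, and I handed the job in at about 55 s of the 72 s allowed.

I swung both levers out to their stops and lowered the board until it rested on the contacts, pressing with about 9 N at most. After letting go, I brought both hooks onto the ears and swung the levers in by turns, in steps of about 0.08 to 0.1 rad (finger force 2 to 6 N).

**Last checks**
- **Levers:** both stand against their stops. The right stopped at y .1133 against .1132 predicted, and the left at .2920 against .2921. They look parallel to the rear pair in the last picture.
- **Board:** its top edge is at about 99 mm and level within about a pixel, which is the home height.
- **Surroundings:** everything else looks untouched, and the gripper was clear of everything at hand-in.

**What disagreed or went less well**
- **Finger ends:** the real ones lie about 37 mm behind the reported TCP. My first pass at the left lever therefore went over its top without touching it. I found the offset in all three cameras and corrected for it from then on.
- **Hook contact:** the hooks' landing on the ears was felt only faintly, at about 1.5 N against sensor noise of about 1 N. I did not confirm it by sight before drawing.
- **Right lever re-check:** the camera first read it at about 0.02 rad, so I pressed it once more. That touch reached about 10 N against the stop, more than I meant.

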